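# Open the grinder and pick out the fullest pepper tin

## Robot

A 6-joint arm with a two-finger parallel gripper is mounted at the origin on the work surface. World frame = base frame: x ahead of the robot, y to its left, z up, the work surface at z = 0. Lengths are in m, angles in rad, forces in N, time in s.
With the tool pointing down it reaches from about 0.275 to 0.775 m from the base axis. Payload 14.6 kg.
Tool frame: the origin (TCP) lies on the mounting face of the last link; the fingertips stand 173 mm ahead of it and the grasp point (between the pads) lies ctrl.tcp_to_grasp ahead of it (ctrl.tcp_to_grasp is the distance from the TCP to the grasp point, in m); z points along the fingers, y is the direction in which the jaws open and shut (so a half turn about z gives the same grasp; the last joint's range is limited). The gripper opens to 85 mm and grips with 20 to 120 N. Pads are 22 mm wide; open, the fingers measure 114 mm over their backs; the gripper's body (76 mm by 85 mm) begins 54 mm behind the grasp point. The pads swing forward as they close: fully open they stand 13 mm farther back than shut.
Start: joints at [-1.307, 0.263, -0.048, 1.259, 0, 1.415], TCP at [0.213, -0.48, 0.405] pointing down, gripper open.
Joint ranges: [-2.65, 2.65], [-0.89, 1.7], [-1.18, 1.37], [-2.13, 2.11], [-1.35, 1.29], [-3.14, 3.14]. Speed limits (rad/s): [1.89, 1.89, 2.57, 2.79, 3.14, 3.14].

## Interface

Orientations are given as a unit quaternion [x, y, z, w].
In Python, from workcell import ctrl, get_image, camera_params, order gives the robot as it stands. The module is installed in compiled form; this text tells all that it offers.
- The arm moves only by the tool arm_command, never from a script. Its argument "commands" is a list of rows, each an object of numbers: "jaw": the opening in per cent of the stroke, from 0 (shut) to 100 (fully open); "x", "y", "z": the shift along the tool's x, y, z in mm; "roll": the turn about the tool's z in degrees. A call has 1 to 12 rows; each row is the pose to reach, as a shift and turn from the pose measured when the call began, along the tool's axes at that moment; what a row does not reach only later rows make up. A row lasts 1/10 s, in which the tool goes at most 50 mm and 8.59 degrees, less where a joint would pass 70% of its speed; a pose out of reach is approached as far as the arm can. A call with a gripper value outside its range is refused whole. The fingers move at their own pace and stop on an object; "grip_force" is the grip in N (left out, the last holds). Time passes only in rows, so rows that repeat a pose let the fingers close. It gives the time, the measured TCP pose, the force and the opening at its end, in the units of the state.
- ctrl.read_state(): the state, without advancing time (a new reading comes with each control period).
- get_image(name): name is "scene" or "top"; returns the picture (384x512x3 uint8, red, green, blue); there is no depth.
- camera_params(name): a dict with "fx", "fy", "cx", "cy" (pixels), "cam_to_world" (4x4, takes a point from camera to world coordinates). Camera axes: x right, y down, z forward; pixel columns grow to the right and rows downward; lengths in m; the calibration is good to about 2 mm. A picture is of the moment at which its call begins. camera_params takes no time and is no camera call.
- order.job_done(): hands the job in, once; it reports no verdict.
The state is a dict: "time_s": time; "joint_positions": joint angles; "qvel": joint speeds; "effort": joint torques, N m; "ee_pos": TCP position; "eef_rot": TCP orientation; "ft_force": force on the tool from outside, world axes, zero at the start; "moment": the same for the moment, N m; "finger_gap": finger opening in m.
Only numpy, scipy, OpenCV 4.12 (cv2) and the standard library are available. Lean on these libraries where they do the work, as an engineer would, in place of code of your own. Each camera call takes 0.05 s, during which the arm holds its last target.

## Task

Get ready to refill the pepper grinder: take the red cap off the grinder by its knob and park it rim-down, fully seated, in the round pocket of the dark wooden cap rest, and let go of it. Then heft the three identical tins one at a time, lifting each clear of the ledge, setting the ones you reject back upright where they stood, and finish while holding the heaviest tin still and upright in the gripper, its bottom well above the lids of the other two. Leave the grinder standing in its place and do not disturb the two shakers, the funnel or the dish.

Things in the scene. Friction and masses are not known exactly. Their poses are not given: they have to be found in the camera images.
- ledge: fixed ledge of three wooden planks on the tiled top, 260 (x) x 920 (y) x 30 mm high, origin at the centre of its underside; its top is 30 mm above the origin. All tins, grinder and cap rest stand in one row along its y axis, 125 mm apart give or take 20 mm, in any order, 30 to 70 mm to the robot's side of its centre line; shakers and funnel (up to 77 mm tall) stand in a back row at 85 to 100 mm beyond the centre line. A spring clip with a flat scoop is fixed on its far edge
- tin_a: one of three identical closed square pepper tins (green and cream, aluminium lid fixed on), 56 x 56 x 75 mm tall, origin at the centre of its underside, x and y along its sides, z up. It weighs 0.15 to 0.6 kg; its contents are hidden. One of the three, a different one each time, is at least 0.18 kg heavier than both others
- tin_b: one of three identical closed square pepper tins (green and cream, aluminium lid fixed on), 56 x 56 x 75 mm tall, origin at the centre of its underside, x and y along its sides, z up. It weighs 0.15 to 0.6 kg; its contents are hidden. One of the three, a different one each time, is at least 0.18 kg heavier than both others
- tin_c: one of three identical closed square pepper tins (green and cream, aluminium lid fixed on), 56 x 56 x 75 mm tall, origin at the centre of its underside, x and y along its sides, z up. It weighs 0.15 to 0.6 kg; its contents are hidden. One of the three, a different one each time, is at least 0.18 kg heavier than both others
- grinder: loose red plastic pepper grinder, 0.32 kg, round, up to 57 mm across, origin at the centre of its underside, z up; its flat shoulder is 95 mm above the origin, with a steel neck 30 mm across and 10 mm tall on it. The cap sits loosely over the neck at the start and comes off straight up
- grinder_cap: red plastic cap of the grinder, 60 g: a hollow skirt 50 mm across (42 mm inside) and 16 mm tall, closed on top, with a round knob 24 mm across and 28 mm tall on the middle of the top (44 mm tall overall). Origin at the centre of the open rim, z towards the knob; z up means rim-down. At the start it is rim-down on the grinder's shoulder
- cap_rest: dark wooden block fixed on the ledge, 80 x 80 x 16 mm, origin at the centre of its underside, z up, with a round pocket 56 mm across and 10 mm deep in its middle (pocket floor 6 mm above the origin, top 16 mm above)
- shaker_1: bystander: amber glass shaker with steel top, 40 mm across, 77 mm tall, origin at the centre of its underside
- shaker_2: bystander: second shaker, same as the first
- funnel: bystander: aluminium funnel standing wide mouth down, 72 mm across, 70 mm tall, origin at the centre of its underside
- dish: bystander: white melamine dish, 96 mm across, 22 mm tall, at the ledge's +y end, origin at the centre of its underside
Mind the look-alikes: they are no part of the job. What is shaped like the grinder_cap but purple or yellow is not meant. Leave any blue look-alike of the tin_a alone.

How it is judged:
On the way, in this order (a step that is already met when the one before it is completed fails the run):
1. the cap is seated rim-down in the pocket of the cap rest and let go (angle between grinder_cap's own z axis and vertical below 0.12 rad and horizontal distance between grinder_cap and cap_rest below 0.006 m and z of grinder_cap in the frame of cap_rest between 0.003 and 0.009 m and contact force between grinder_cap and the fingers below 0.1 N), for 0.2 s.
2. a first tin is lifted clear of the ledge (((contact force between tin_a and ledge below 0.05 N and z of tin_a in the frame of ledge above 0.036 m and contact force between tin_a and the fingers above 1 N) or (contact force between tin_b and ledge below 0.05 N and z of tin_b in the frame of ledge above 0.036 m and contact force between tin_b and the fingers above 1 N) or (contact force between tin_c and ledge below 0.05 N and z of tin_c in the frame of ledge above 0.036 m and contact force between tin_c and the fingers above 1 N))), for 0.1 s.
3. all tins stand on the ledge again (contact force between each of tin_a, tin_b, tin_c and ledge above 0.8 N), for 0.05 s.
4. a second tin is lifted clear of the ledge (((contact force between tin_a and ledge below 0.05 N and z of tin_a in the frame of ledge above 0.036 m and contact force between tin_a and the fingers above 1 N) or (contact force between tin_b and ledge below 0.05 N and z of tin_b in the frame of ledge above 0.036 m and contact force between tin_b and the fingers above 1 N) or (contact force between tin_c and ledge below 0.05 N and z of tin_c in the frame of ledge above 0.036 m and contact force between tin_c and the fingers above 1 N))), for 0.1 s.
5. all tins stand on the ledge again (all of step 3), for 0.05 s.
6. a third tin is lifted clear of the ledge (((contact force between tin_a and ledge below 0.05 N and z of tin_a in the frame of ledge above 0.036 m and contact force between tin_a and the fingers above 1 N) or (contact force between tin_b and ledge below 0.05 N and z of tin_b in the frame of ledge above 0.036 m and contact force between tin_b and the fingers above 1 N) or (contact force between tin_c and ledge below 0.05 N and z of tin_c in the frame of ledge above 0.036 m and contact force between tin_c and the fingers above 1 N))), for 0.1 s.
At the end, for the whole second after the job is handed in: Heaviest tin gripped, still (<30 mm/s), tilt <0.25 rad, underside 70 mm or more above the ledge, clear of the rest; lighter tins upright on the ledge within 40 mm of their start; cap rim-down on the pocket floor within 6 mm of centre, let go; grinder upright within 40 mm (all of step 1 and distance of grinder from where it was at the start of the episode below 0.04 m and angle between grinder's own z axis and vertical below 0.1 rad and ((z of tin_a in the frame of ledge above 0.1 m and angle between tin_a's own z axis and vertical below 0.25 rad and linear speed of tin_a below 0.03 m/s and contact force between tin_a and the fingers above 1 N and contact force between tin_a and tin_b below 0.1 N and contact force between tin_a and tin_c below 0.1 N and contact force between tin_a and ledge below 0.1 N and contact force between tin_a and grinder below 0.1 N and contact force between tin_a and cap_rest below 0.1 N and contact force between tin_b and ledge between 1 and 3.6 N and angle between each of tin_b, tin_c's own z axis and vertical below 0.1 rad and distance of each of tin_b, tin_c from where it was at the start of the episode below 0.04 m and contact force between each of tin_b, tin_c and the fingers below 0.1 N and contact force between tin_c and ledge between 1 and 3.6 N) or (z of tin_b in the frame of ledge above 0.1 m and angle between tin_b's own z axis and vertical below 0.25 rad and linear speed of tin_b below 0.03 m/s and contact force between tin_b and the fingers above 1 N and contact force between tin_b and tin_a below 0.1 N and contact force between tin_b and tin_c below 0.1 N and contact force between tin_b and ledge below 0.1 N and contact force between tin_b and grinder below 0.1 N and contact force between tin_b and cap_rest below 0.1 N and contact force between tin_a and ledge between 1 and 3.6 N and angle between each of tin_a, tin_c's own z axis and vertical below 0.1 rad and distance of each of tin_a, tin_c from where it was at the start of the episode below 0.04 m and contact force between each of tin_a, tin_c and the fingers below 0.1 N and contact force between tin_c and ledge between 1 and 3.6 N) or (z of tin_c in the frame of ledge above 0.1 m and angle between tin_c's own z axis and vertical below 0.25 rad and linear speed of tin_c below 0.03 m/s and contact force between tin_c and the fingers above 1 N and contact force between tin_c and tin_a below 0.1 N and contact force between tin_c and tin_b below 0.1 N and contact force between tin_c and ledge below 0.1 N and contact force between tin_c and grinder below 0.1 N and contact force between tin_c and cap_rest below 0.1 N and contact force between tin_a and ledge between 1 and 3.6 N and angle between each of tin_a, tin_b's own z axis and vertical below 0.1 rad and distance of each of tin_a, tin_b from where it was at the start of the episode below 0.04 m and contact force between each of tin_a, tin_b and the fingers below 0.1 N and contact force between tin_b and ledge between 1 and 3.6 N))); the arm keeps its last pose, push and grip.
It fails at once if a shaker, the funnel or the dish is pushed away (over 25 mm) or tipped over (distance of any of shaker_1, shaker_2, funnel, dish from where it was at the start of the episode above 0.025 m or angle between any of shaker_1, shaker_2, funnel, dish's own z axis and vertical above 0.35 rad).
It fails at once if the grinder is knocked over (angle between grinder's own z axis and vertical above 0.5 rad).
It fails at once if a tin is tipped over (angle between any of tin_a, tin_b, tin_c's own z axis and vertical above 0.7 rad).
It also fails if it takes over 72 s, if anything falls off the work surface, if the arm or the gripper's body presses on something with over 40 N, if the wrist force passes 120 N, or if a joint passes its speed limit or range.

## Working session

There is one attempt and no reset: what is moved stays moved. The work goes in short steps, Python scripts to look and compute and a tool call to move; the robot and the scene stay as the last step left them, time stands still between calls to the robot, and variables do not carry over. Pictures are saved under pics/ and viewed, and the job is handed in when it is done.

Besides the shell and the picture viewer there is one more tool, called after "Call:" as a command line: name --argument value ..., lists and objects as JSON in quotes. arm_command: Moves the arm, as the interface text tells. Its arguments: {"type":"object","properties":{"commands":{"type":"array","items":{"type":"object","properties":{"jaw":{"type":"number"},"x":{"type":"number"},"y":{"type":"number"},"z":{"type":"number"},"roll":{"type":"number"}}}},"grip_force":{"type":"number"}},"required":["commands"]}

```bash
mkdir -p pics
cat > h.py <<'E'
import numpy as np, cv2
from workcell import ctrl, get_image, camera_params, order
def snap(n,f):
    im=get_image(n); cv2.imwrite(f'pics/{f}.png',cv2.cvtColor(im,cv2.COLOR_RGB2BGR)); return im
def ray(n,u,v):
    p=camera_params(n); T=np.array(p['cam_to_world']); d=T[:3,:3]@np.array([(u-p['cx'])/p['fx'],(v-p['cy'])/p['fy'],1.]); return T[:3,3],d
def atz(n,u,v,z):
    o,d=ray(n,u,v); return o+d*(z-o[2])/d[2]
def tri(a,b):
    o1,d1=ray(*a);o2,d2=ray(*b); A=np.stack([d1,-d2],1); s=np.linalg.lstsq(A,o2-o1,rcond=None)[0]
    p,q=o1+s[0]*d1,o2+s[1]*d2; return (p+q)/2, np.linalg.norm(p-q)
def proj(n,P):
    p=camera_params(n); T=np.linalg.inv(np.array(p['cam_to_world'])); c=T[:3,:3]@np.array(P)+T[:3,3]; return p['fx']*c[0]/c[2]+p['cx'],p['fy']*c[1]/c[2]+p['cy']
E
python3 - <<'E'
from h import *
np.set_printoptions(precision=4,suppress=True)
print(ctrl.read_state(), ctrl.tcp_to_grasp)
for n in('scene','top'):
    snap(n,n+'0'); print(n,{k:np.array(v) for k,v in camera_params(n).items()})
E
```

```text
{'time_s': 0.0, 'joint_positions': array([-1.3073,  0.2635, -0.0489,  1.2594,  0.    ,  1.4155]), 'qvel': array([ 0.0018,  0.0007, -0.0019,  0.0009, -0.0003,  0.0008]), 'effort': array([  0.0002, -63.7602,  38.4564,   0.0135,  -0.0002,  -0.    ]), 'ee_pos': array([ 0.2135, -0.4795,  0.4042]), 'eef_rot': array([ 0.9782,  0.2078, -0.    , -0.0005]), 'ft_force': array([ 1.3619, -0.3669, -0.1904]), 'moment': array([ 0.0028, -0.0162,  0.0295]), 'finger_gap': 0.0852345383098885} 0.1547
scene {'fx': array(354.3035), 'fy': array(354.3035), 'cx': array(255.0191), 'cy': array(194.8666), 'cam_to_world': array([[-0.4428,  0.5713, -0.691 ,  1.0413],
       [ 0.8966,  0.2876, -0.3368,  0.3254],
       [ 0.0063, -0.7687, -0.6396,  0.5702],
       [ 0.    ,  0.    ,  0.    ,  1.    ]])}
top {'fx': array(348.1039), 'fy': array(348.1039), 'cx': array(254.0927), 'cy': array(191.031), 'cam_to_world': array([[ 0.0239, -0.9995,  0.0186,  0.4743],
       [-0.9997, -0.024 , -0.0051,  0.0591],
       [ 0.0055, -0.0185, -0.9998,  1.0029],
       [ 0.    ,  0.    ,  0.    ,  1.    ]])}
```

View pics/scene0.png

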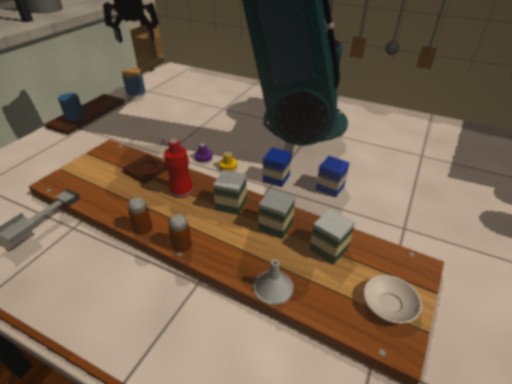

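View pics/top0.png

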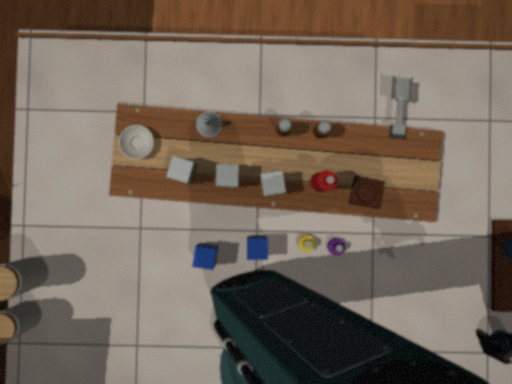

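The scene view shows the red grinder at (177,168), the cap rest at (143,168), the tins at (230,190), (277,212) and (332,235), and the dish at (392,298). In the top view the tins are at (181,169), (228,176) and (274,183), the grinder cap at (325,181) and the rest at (366,192). I'll zoom in to measure.

Run:
```python
import cv2
a=cv2.imread('pics/top0.png')[140:220,150:400]; cv2.imwrite('pics/top0z.png',cv2.resize(a,(800,256),interpolation=cv2.INTER_CUBIC))
b=cv2.imread('pics/scene0.png')[130:270,110:360]; cv2.imwrite('pics/scene0z.png',cv2.resize(b,(800,448),interpolation=cv2.INTER_CUBIC))
```

```text
(no output)
```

View pics/top0z.png

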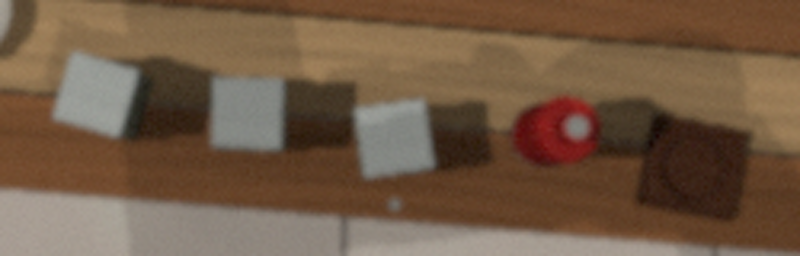

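View pics/scene0z.png

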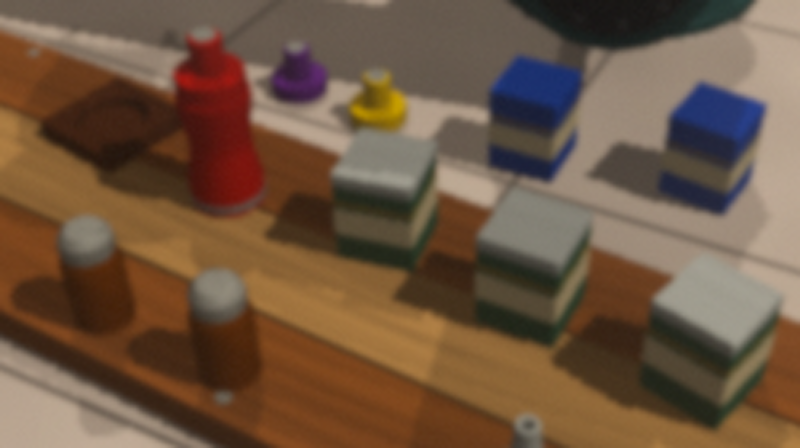

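```bash
cat > fit.py <<'E'
from h import *
from scipy.optimize import least_squares
np.set_printoptions(precision=4,suppress=True)
tz=lambda c:(150+(c[0]+.5)/3.2-.5,140+(c[1]+.5)/3.2-.5)
sz=lambda c:(110+(c[0]+.5)/3.2-.5,130+(c[1]+.5)/3.2-.5)
T={'T1':([(73,52),(145,70),(124,138),(53,117)],[(706,257),(780,297),(731,352),(652,297)]),
'T2':([(210,77),(284,77),(283,151),(210,149)],[(512,188),(592,217),(563,273),(477,237)]),
'T3':([(354,108),(424,98),(436,169),(366,180)],[(358,128),(438,142),(415,195),(334,175)])}
for k,(a,b) in T.items():
    ct=np.mean([tz(c) for c in a],0); cs=np.mean([sz(c) for c in b],0)
    print(k,'centre tri',*tri(('top',*ct),('scene',*cs)))
    P=np.array([atz('top',*tz(c),.105)[:2] for c in a]); e=np.roll(P,-1,0)-P
    print('  sides',np.linalg.norm(e,axis=1),'angles mod90',np.degrees(np.arctan2(e[:,1],e[:,0]))%90)
    P=np.array([atz('scene',*sz(c),.105)[:2] for c in b]); e=np.roll(P,-1,0)-P
    print('  sides',np.linalg.norm(e,axis=1),'angles mod90',np.degrees(np.arctan2(e[:,1],e[:,0]))%90, P.mean(0))
print('knob',*tri(('top',*tz((577,126))),('scene',*sz((205,33)))), atz('top',*tz((577,126)),.169),atz('scene',*sz((205,33)),.169))
a=[(656,115),(750,133),(735,220),(638,199)]
P=np.array([atz('top',*tz(c),.046) for c in a]);print('rest',P.mean(0),np.linalg.norm(np.roll(P,-1,0)-P,axis=1))
print('pocket top',atz('top',*tz((694,165)),.046), 'scene', atz('scene',*sz((112,116)),.046))
# ledge corners
for c in [(118,103),(443,131),(438,221),(110,194)]: print('ledge',atz('top',*c,.03))
E
python3 fit.py
```

```text
T1 centre tri [0.5431 0.2478 0.1   ] 0.002266307127484029
  sides [0.0599 0.0574 0.0597 0.0548] angles mod90 [77.3374 74.4166 74.8941 74.5493]
  sides [0.0514 0.0575 0.0582 0.0514] angles mod90 [73.7785 76.4498 67.7767 69.4771] [0.5471 0.2492]
T2 centre tri [0.5307 0.1266 0.0997] 0.00030906614788325966
  sides [0.0597 0.0598 0.0588 0.0581] angles mod90 [ 1.3989  0.6431 89.8075  1.4863]
  sides [0.0579 0.0567 0.0608 0.0543] angles mod90 [86.079   3.5375 84.0195  0.7834] [0.5356 0.1284]
T3 centre tri [0.5127 0.0066 0.1012] 0.0018399061127925955
  sides [0.0571 0.0581 0.0572 0.0589] angles mod90 [ 9.5274 10.8711 10.2971 10.8035]
  sides [0.0586 0.0598 0.0583 0.0548] angles mod90 [10.4137 12.8447  5.5315 13.586 ] [0.5158 0.0095]
knob [ 0.5224 -0.1253  0.1705] 0.002040430867391192 [ 0.5231 -0.1265  0.169 ] [ 0.5202 -0.1259  0.169 ]
rest [ 0.4976 -0.256   0.046 ] [0.0825 0.0761 0.0854 0.074 ]
pocket top [ 0.4991 -0.2554  0.046 ] scene [ 0.498 -0.254  0.046]
ledge [0.73   0.4413 0.03  ]
ledge [ 0.674 -0.473  0.03 ]
ledge [ 0.4209 -0.4625  0.03  ]
ledge [0.4746 0.4556 0.03  ]
```

Run:
```python
from h import *
for n,(u0,v0,w,h) in {'top':(310,160,80,60),'scene':(115,130,90,70)}.items():
    acc=np.mean([get_image(n).astype(float) for _ in range(4)],0)
    c=acc[v0:v0+h,u0:u0+w,::-1]; c=np.clip((c/255)**.5*255*1.2,0,255).astype(np.uint8)
    cv2.imwrite(f'pics/{n}rest.png',cv2.resize(c,None,fx=8,fy=8,interpolation=cv2.INTER_CUBIC))
```

```text
(no output)
```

View pics/toprest.png

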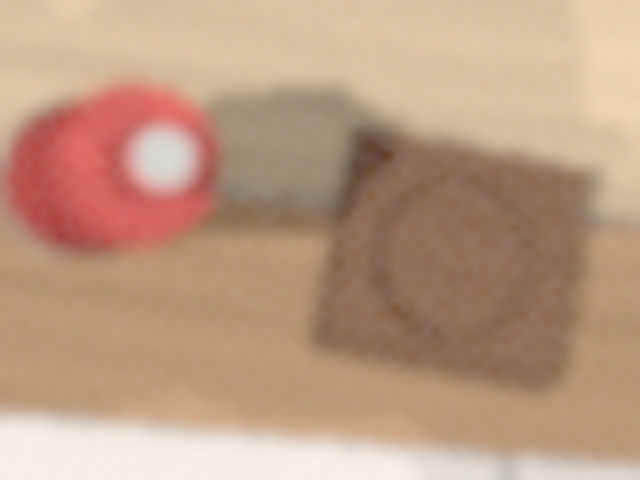

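View pics/scenerest.png

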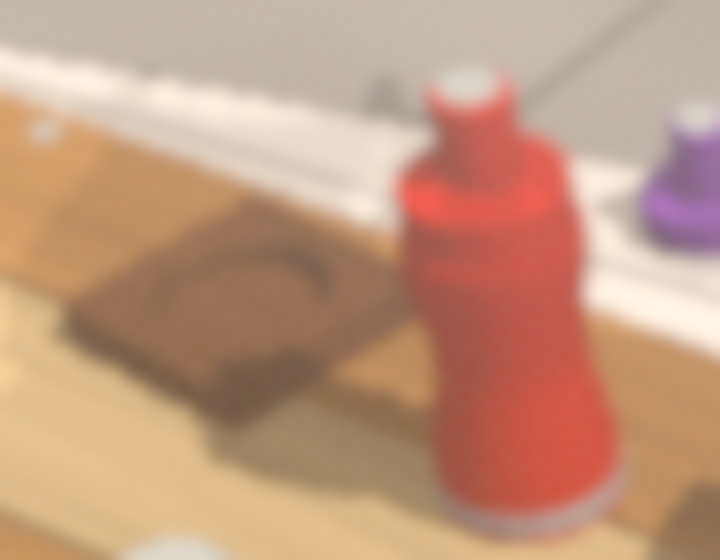

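Run:
```python
from h import *
np.set_printoptions(precision=4,suppress=True)
t=lambda X,Y:('top',310+(X+.5)/8-.5,160+(Y+.5)/8-.5)
s=lambda X,Y:('scene',115+(X+.5)/8-.5,130+(Y+.5)/8-.5)
print('rest',*tri(t(456,258),s(243,305)),atz(*t(456,258),.046),atz(*s(243,305),.046))
P=np.array([atz(*s(*c),.046) for c in [(65,318),(265,200),(410,290),(235,412)]]);print(P,P.mean(0),np.linalg.norm(np.roll(P,-1,0)-P,axis=1))
P=np.array([atz(*t(*c),.046) for c in [(358,130),(598,172),(558,390),(316,345)]]);print(P,P.mean(0),np.linalg.norm(np.roll(P,-1,0)-P,axis=1))
print('knob',*tri(t(164,157),s(468,87)),atz(*t(164,157),.169),atz(*s(468,87),.169))
print('shoulder skirt',atz(*t(175,160),.141))
def model(cx,cy,yaw,n):
    h=.04;out=[]
    for a,b in [(-1,-1),(-1,1),(1,1),(1,-1)]:
        out.append(proj(n,[cx+h*(a*np.cos(yaw)-b*np.sin(yaw)),cy+h*(a*np.sin(yaw)+b*np.cos(yaw)),.046]))
    return np.array(out)
def ring(cx,cy,r,z,n): return np.array([proj(n,[cx+r*np.cos(q),cy+r*np.sin(q),z]) for q in np.linspace(0,2*np.pi,40)])
for n,(u0,v0),f in (('top',(310,160),'toprest'),('scene',(115,130),'scenerest')):
    im=cv2.imread(f'pics/{f}.png')
    for cx,cy,col in((.4985,-.255,(0,255,0)),):
        for poly in (model(cx,cy,np.radians(-12),n),ring(cx,cy,.028,.046,n),ring(.5225,-.126,.012,.169,n),ring(.5225,-.126,.025,.141,n)):
            q=((poly-[u0,v0]+.5)*8-.5).round().astype(int); cv2.polylines(im,[q],True,col,1)
    cv2.imwrite(f'pics/{f}_o.png',im)
```

```text
rest [ 0.497  -0.2569  0.039 ] 0.0020188012651229186 [ 0.4975 -0.2555  0.046 ] [ 0.5039 -0.2482  0.046 ]
[[ 0.5347 -0.2935  0.046 ]
 [ 0.453  -0.2812  0.046 ]
 [ 0.4734 -0.2061  0.046 ]
 [ 0.549  -0.2138  0.046 ]] [ 0.5025 -0.2486  0.046 ] [0.0827 0.0779 0.076  0.0809]
[[ 0.5407 -0.2209  0.046 ]
 [ 0.5283 -0.3039  0.046 ]
 [ 0.4529 -0.2914  0.046 ]
 [ 0.4664 -0.2078  0.046 ]] [ 0.4971 -0.256   0.046 ] [0.084  0.0764 0.0847 0.0755]
knob [ 0.5225 -0.1264  0.169 ] 0.0007439391366514291 [ 0.5227 -0.1268  0.169 ] [ 0.5224 -0.126   0.169 ]
shoulder skirt [ 0.5235 -0.1364  0.141 ]
```

View pics/toprest_o.png

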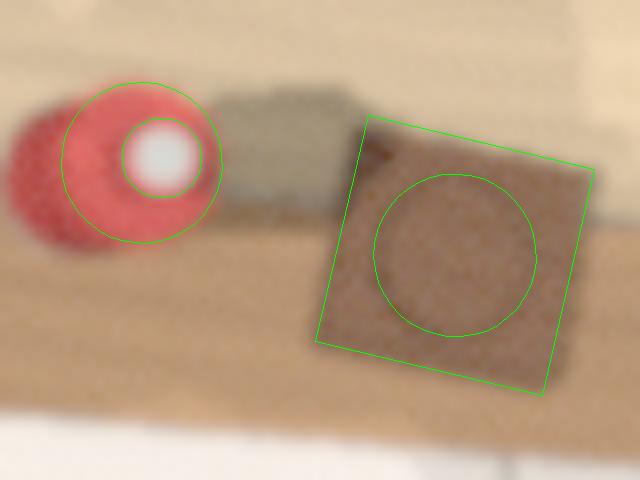

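View pics/scenerest_o.png

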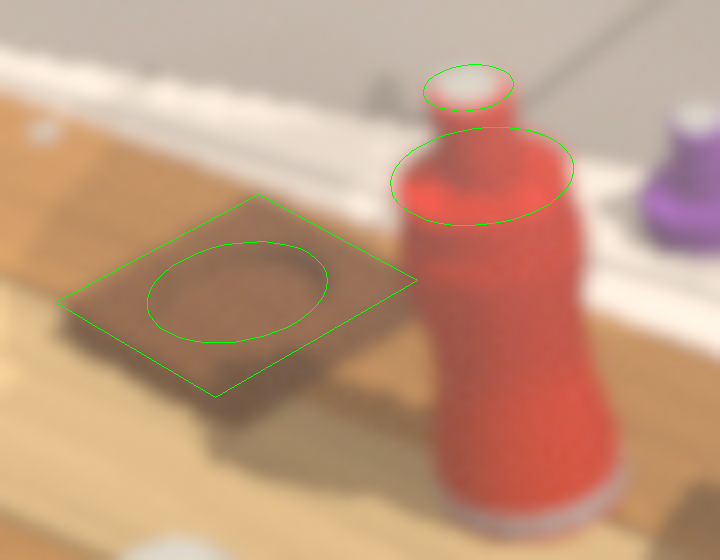

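The overlay fits both views. The knob top is at (0.5226, -0.1264, z≈0.169), matching the expected 0.169. The pocket centre is about (0.4975, -0.2557). Next I'll write the move helper.

```bash
cat > mv.py <<'E'
import sys
from h import *
from scipy.spatial.transform import Rotation as R
# args: x y z(grasp) phi(deg, world angle of tool x)
def plan(x,y,z,phi):
    s=ctrl.read_state(); r=R.from_quat(s['eef_rot']).as_matrix(); g=s['ee_pos']+r[:,2]*ctrl.tcp_to_grasp
    d=r.T@(np.array([x,y,z])-g); f=np.degrees(np.arctan2(r[1,0],r[0,0])); roll=-((phi-f+180)%360-180)
    print('t %.2f grasp'%s['time_s'],g.round(4),'phi %.2f'%f,'tilt %.4f'%np.arccos(-r[2,2]),'gap %.4f'%s['finger_gap'],'F',s['ft_force'].round(2))
    print('shift mm',(d*1000).round(1),'roll',round(roll,1),'|d|',round(np.linalg.norm(d)*1000))
plan(*map(float,sys.argv[1:5]))
E
python3 mv.py .5226 -.1264 .25 90
```

```text
t 0.50 grasp [ 0.2135 -0.4796  0.2499] phi 23.99 tilt 0.0001 gap 0.0853 F [-0.22 -0.14 -0.1 ]
shift mm [ 426. -197.   -0.] roll -66.0 |d| 469
```

Call:
arm_command --commands '[{"x": 426,"y": -197,"z": 0,"roll": -66,"jaw": 100},{"x": 426,"y": -197,"z": 0,"roll": -66,"jaw": 100},{"x": 426,"y": -197,"z": 0,"roll": -66,"jaw": 100},{"x": 426,"y": -197,"z": 0,"roll": -66,"jaw": 100},{"x": 426,"y": -197,"z": 0,"roll": -66,"jaw": 100},{"x": 426,"y": -197,"z": 0,"roll": -66,"jaw": 100},{"x": 426,"y": -197,"z": 0,"roll": -66,"jaw": 100},{"x": 426,"y": -197,"z": 0,"roll": -66,"jaw": 100},{"x": 426,"y": -197,"z": 0,"roll": -66,"jaw": 70},{"x": 426,"y": -197,"z": 0,"roll": -66,"jaw": 70},{"x": 426,"y": -197,"z": 0,"roll": -66,"jaw": 70},{"x": 426,"y": -197,"z": 0,"roll": -66,"jaw": 70}]'

```text
time_s: 1.7
ee_pos: [0.5226, -0.1263, 0.4045]
eef_rot: [0.707, 0.707, -0.0, -0.0]
ft_force: [-0.4, -0.6, 0.8]
finger_gap: 0.0599
```

```bash
python3 mv.py .5226 -.1264 .162 90; python3 -c "
from h import *
snap('scene','s1')"
```

```text
t 1.70 grasp [ 0.5225 -0.1263  0.2498] phi 90.05 tilt 0.0003 gap 0.0599 F [-0.36 -0.63  0.8 ]
shift mm [-0.1  0.1 87.8] roll 0.0 |d| 88
```

View pics/s1.png

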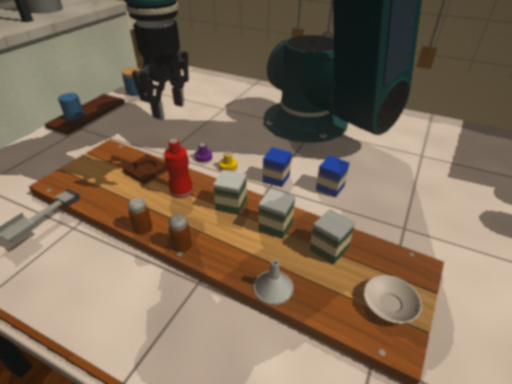

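The open fingers stand above the grinder at about (165,95) in the scene view, clear of everything. I'll descend and grip the knob.

Call:
arm_command --commands '[{"z": 30,"jaw": 70},{"z": 60,"jaw": 70},{"z": 75,"jaw": 70},{"z": 84,"jaw": 70},{"z": 87,"jaw": 70},{"z": 87,"jaw": 50},{"z": 87,"jaw": 30},{"z": 87,"jaw": 15},{"z": 87,"jaw": 15},{"z": 87,"jaw": 15}]' --grip_force 30

```text
invalid input at $.commands[0]: expected keys jaw, x, y, z, roll
```

```bash
python3 mv.py .5226 -.1264 .21 90; python3 -c "
from h import *
a=snap('scene','s2'); cv2.imwrite('pics/s2z.png',cv2.resize(cv2.imread('pics/s2.png')[90:200,110:230],None,fx=5,fy=5,interpolation=2))"
```

```text
t 1.75 grasp [ 0.5222 -0.1268  0.2499] phi 89.99 tilt 0.0003 gap 0.0594 F [ 0.35 -0.54  0.53]
shift mm [ 0.4  0.4 39.9] roll -0.0 |d| 40
```

View pics/s2z.png

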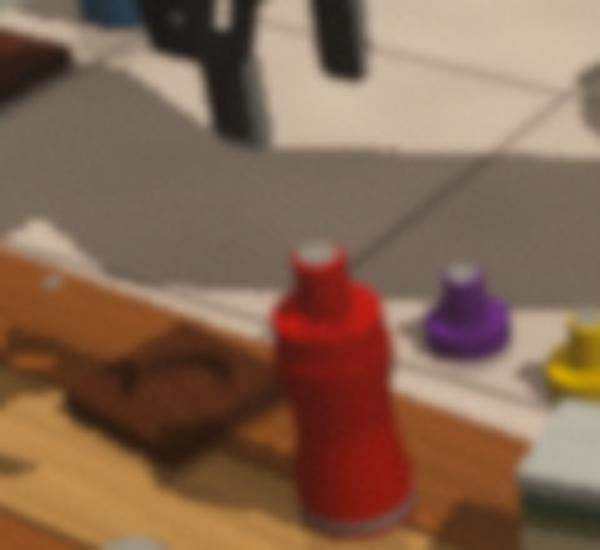

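The call was refused because every row needs all five keys, so nothing moved. The picture shows the fingers still above the knob. I'm sending it again with full rows.

Call:
arm_command --commands '[{"x": 0,"y": 0,"roll": 0,"z": 30,"jaw": 70},{"x": 0,"y": 0,"roll": 0,"z": 60,"jaw": 70},{"x": 0,"y": 0,"roll": 0,"z": 75,"jaw": 70},{"x": 0,"y": 0,"roll": 0,"z": 84,"jaw": 70},{"x": 0,"y": 0,"roll": 0,"z": 87,"jaw": 70},{"x": 0,"y": 0,"roll": 0,"z": 87,"jaw": 50},{"x": 0,"y": 0,"roll": 0,"z": 87,"jaw": 30},{"x": 0,"y": 0,"roll": 0,"z": 87,"jaw": 15},{"x": 0,"y": 0,"roll": 0,"z": 87,"jaw": 15},{"x": 0,"y": 0,"roll": 0,"z": 87,"jaw": 15}]' --grip_force 30

```text
time_s: 2.8
ee_pos: [0.5224, -0.1271, 0.3186]
eef_rot: [0.707, 0.707, 0.0, 0.001]
ft_force: [1.2, -0.6, 7.0]
finger_gap: 0.0232
```

```bash
python3 mv.py .5226 -.1264 .21 90; python3 -c "
from h import *
a=snap('scene','s2'); cv2.imwrite('pics/s2z.png',cv2.resize(cv2.imread('pics/s2.png')[90:200,110:230],None,fx=5,fy=5,interpolation=2))"
```

```text
t 2.80 grasp [ 0.5227 -0.1273  0.1639] phi 89.95 tilt 0.0018 gap 0.0232 F [ 1.22 -0.63  7.04]
shift mm [  0.8  -0.  -46.1] roll -0.0 |d| 46
```

View pics/s2z.png

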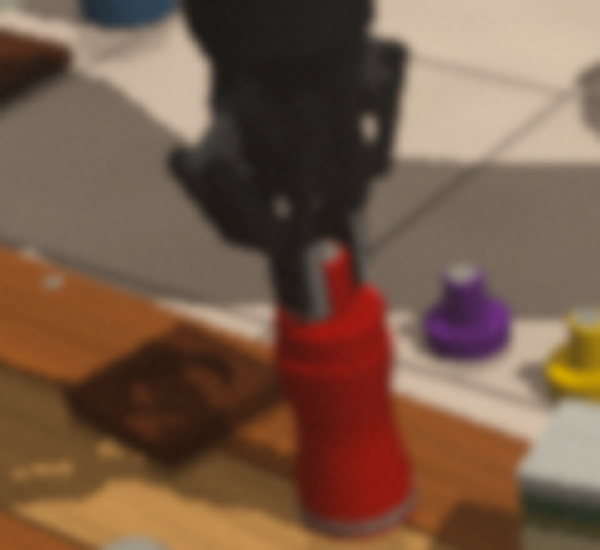

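The jaws hold the knob, with a gap of 23 mm against the nominal 24. I'll lift straight up.

Call:
arm_command --commands '[{"x": 0,"y": 0,"roll": 0,"z": -5,"jaw": 15},{"x": 0,"y": 0,"roll": 0,"z": -15,"jaw": 15},{"x": 0,"y": 0,"roll": 0,"z": -30,"jaw": 15},{"x": 0,"y": 0,"roll": 0,"z": -45,"jaw": 15},{"x": 0,"y": 0,"roll": 0,"z": -55,"jaw": 15},{"x": 0,"y": 0,"roll": 0,"z": -55,"jaw": 15},{"x": 0,"y": 0,"roll": 0,"z": -55,"jaw": 15}]'

```text
time_s: 3.55
ee_pos: [0.5223, -0.1271, 0.3734]
eef_rot: [0.707, 0.707, 0.0, 0.001]
ft_force: [-0.3, -0.2, -0.9]
finger_gap: 0.023
```

```bash
python3 mv.py .4975 -.2557 .13 90
python3 - <<'E'
from h import *
for n,(u0,v0,w,h) in {'top':(290,140,110,80),'scene':(115,90,110,90)}.items():
    acc=np.mean([get_image(n).astype(float) for _ in range(3)],0)
    c=acc[v0:v0+h,u0:u0+w,::-1]; c=np.clip((c/255)**.5*255*1.2,0,255).astype(np.uint8)
    cv2.imwrite(f'pics/{n}lift.png',cv2.resize(c,None,fx=7,fy=7,interpolation=cv2.INTER_CUBIC))
E
```

```text
t 3.55 grasp [ 0.5226 -0.1272  0.2187] phi 89.95 tilt 0.0018 gap 0.0230 F [-0.31 -0.19 -0.93]
shift mm [-128.4  -25.1   88.8] roll -0.0 |d| 158
```

View pics/scenelift.png

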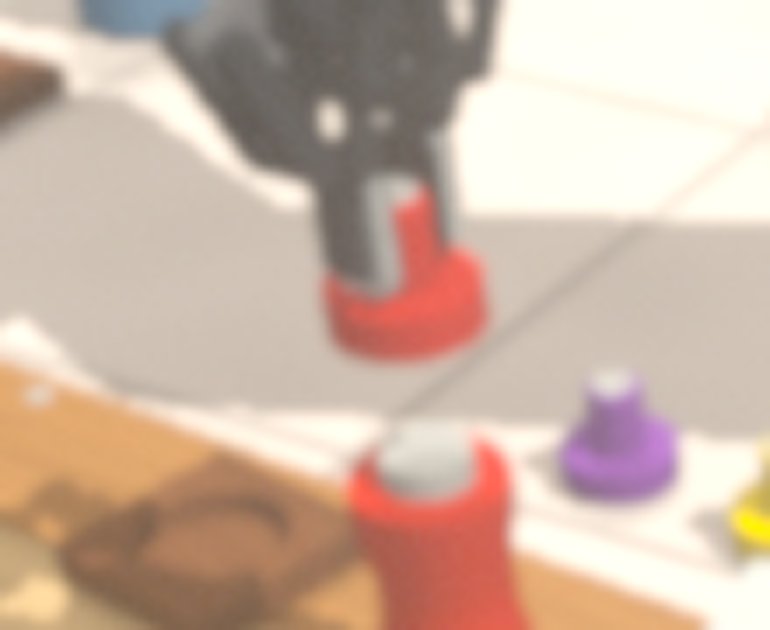

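View pics/toplift.png

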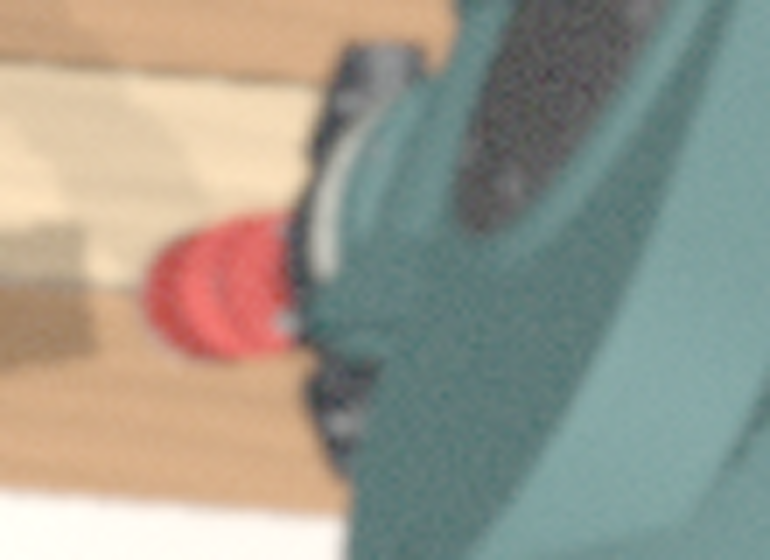

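The cap is off. It hangs level in the jaws at about (172,133) in the scene view, and the grinder still stands with its neck bare. I'll overlay the cap's predicted outline to calibrate it against the pocket.

Run:
```python
from h import *
def ring(cx,cy,r,z,n): return np.array([proj(n,[cx+r*np.cos(q),cy+r*np.sin(q),z]) for q in np.linspace(0,2*np.pi,60)])
im=cv2.imread('pics/scenelift.png')
for p in (ring(.5226,-.1272,.025,.1797,'scene'),ring(.5226,-.1272,.025,.1957,'scene'),ring(.4975,-.2557,.028,.046,'scene'),ring(.5226,-.1264,.015,.135,'scene')):
    cv2.polylines(im,[((p-[115,90]+.5)*7-.5).round().astype(int)],True,(0,255,0),1)
cv2.imwrite('pics/scenelift_o.png',im)
```

```text
(no output)
```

View pics/scenelift_o.png

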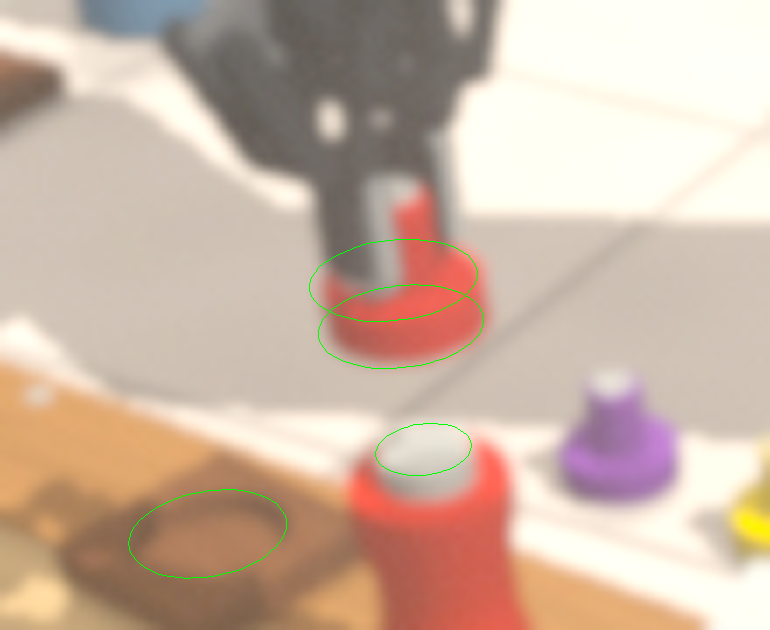

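Call:
arm_command --commands '[{"x": -30,"y": -6,"roll": 0,"z": 0,"jaw": 15},{"x": -65,"y": -13,"roll": 0,"z": 0,"jaw": 15},{"x": -100,"y": -20,"roll": 0,"z": 25,"jaw": 15},{"x": -122,"y": -24,"roll": 0,"z": 55,"jaw": 15},{"x": -128,"y": -25,"roll": 0,"z": 85,"jaw": 15},{"x": -129,"y": -25,"roll": 0,"z": 110,"jaw": 15},{"x": -129,"y": -25,"roll": 0,"z": 120,"jaw": 15},{"x": -129,"y": -25,"roll": 0,"z": 120,"jaw": 15},{"x": -129,"y": -25,"roll": 0,"z": 120,"jaw": 15}]'

```text
time_s: 4.75
ee_pos: [0.4977, -0.2561, 0.2542]
eef_rot: [0.707, 0.707, 0.0, 0.001]
ft_force: [0.4, -0.4, -1.1]
finger_gap: 0.0227
```

```bash
python3 mv.py .4975 -.2557 .075 90
python3 - <<'E'
from h import *
from scipy.spatial.transform import Rotation as R
s=ctrl.read_state(); r=R.from_quat(s['eef_rot']).as_matrix(); g=s['ee_pos']+r[:,2]*ctrl.tcp_to_grasp
n='scene';u0,v0,w,h=105,110,110,85
def ring(cx,cy,r,z,n): return np.array([proj(n,[cx+r*np.cos(q),cy+r*np.sin(q),z]) for q in np.linspace(0,2*np.pi,60)])
acc=np.mean([get_image(n).astype(float) for _ in range(3)],0)
c=acc[v0:v0+h,u0:u0+w,::-1]; c=np.clip((c/255)**.5*255*1.2,0,255).astype(np.uint8)
im=cv2.resize(c,None,fx=7,fy=7,interpolation=cv2.INTER_CUBIC)
cv2.imwrite('pics/s3.png',im)
for p in (ring(g[0],g[1],.025,g[2]-.039,n),ring(g[0],g[1],.025,g[2]-.023,n),ring(.4975,-.2557,.028,.046,n)):
    cv2.polylines(im,[((p-[u0,v0]+.5)*7-.5).round().astype(int)],True,(0,255,0),1)
cv2.imwrite('pics/s3o.png',im)
E
```

```text
t 4.75 grasp [ 0.4979 -0.2563  0.0995] phi 89.97 tilt 0.0021 gap 0.0227 F [ 0.36 -0.38 -1.14]
shift mm [ 0.6 -0.5 24.5] roll -0.0 |d| 25
```

View pics/s3o.png

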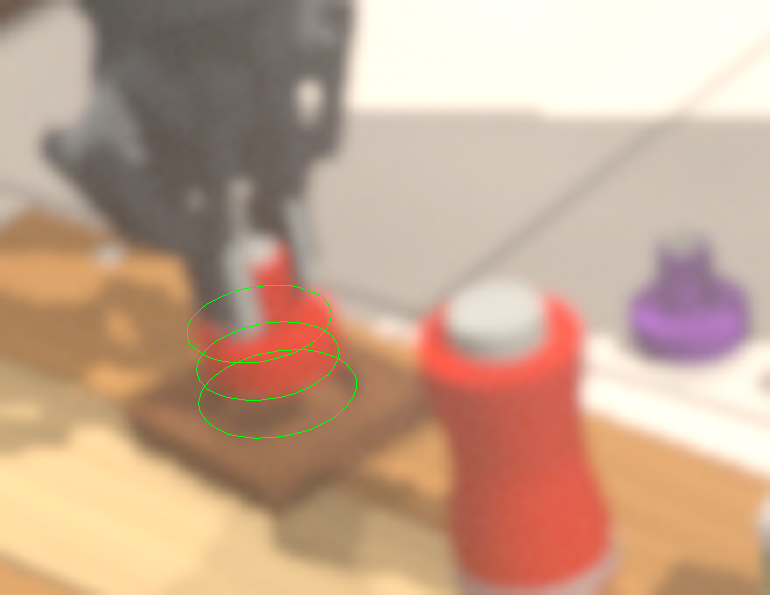

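The cap tracks its predicted outline right above the pocket. I'll lower it slowly and watch the force.

Call:
arm_command --commands '[{"x": 0,"y": 0,"roll": 0,"z": 4,"jaw": 15},{"x": 0,"y": 0,"roll": 0,"z": 8,"jaw": 15},{"x": 0,"y": 0,"roll": 0,"z": 12,"jaw": 15},{"x": 0,"y": 0,"roll": 0,"z": 15,"jaw": 15},{"x": 0,"y": 0,"roll": 0,"z": 18,"jaw": 15},{"x": 0,"y": 0,"roll": 0,"z": 19,"jaw": 15}]'

```text
time_s: 5.5
ee_pos: [0.4977, -0.2561, 0.235]
eef_rot: [0.707, 0.707, 0.0, 0.001]
ft_force: [0.0, -0.2, -0.8]
finger_gap: 0.023
```

```bash
python3 mv.py .4975 -.2557 .075 90
cat > sz.py <<'E'
import sys
from h import *
n,u0,v0,w,h,f=sys.argv[1],*map(int,sys.argv[2:6]),sys.argv[6]
c=get_image(n)[v0:v0+h,u0:u0+w,::-1].astype(float); c=np.clip((c/255)**.5*255*1.2,0,255).astype(np.uint8)
k=min(800/w,600/h); cv2.imwrite(f'pics/{f}.png',cv2.resize(c,None,fx=k,fy=k,interpolation=2))
E
python3 sz.py scene 105 110 110 80 s4
```

```text
t 5.50 grasp [ 0.498  -0.2564  0.0803] phi 89.97 tilt 0.0026 gap 0.0230 F [ 0.03 -0.23 -0.77]
shift mm [ 0.7 -0.5  5.3] roll -0.0 |d| 5
```

View pics/s4.png

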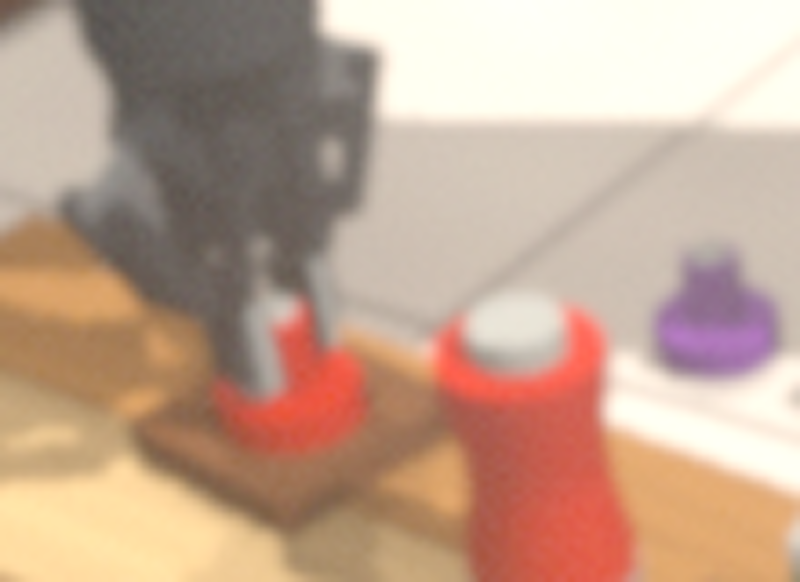

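There's no contact force at rim height ≈0.041, so the cap is already inside the pocket. I'll lower the remaining 5 mm to the floor.

Call:
arm_command --commands '[{"x": 0,"y": 0,"roll": 0,"z": 2,"jaw": 15},{"x": 0,"y": 0,"roll": 0,"z": 4,"jaw": 15},{"x": 0,"y": 0,"roll": 0,"z": 5,"jaw": 15},{"x": 0,"y": 0,"roll": 0,"z": 5,"jaw": 15}]'

```text
time_s: 5.95
ee_pos: [0.4977, -0.2561, 0.2299]
eef_rot: [0.707, 0.707, 0.0, 0.001]
ft_force: [0.3, 0.1, -1.3]
finger_gap: 0.0231
```

```bash
python3 mv.py .4975 -.2557 .075 90
```

```text
t 5.95 grasp [ 0.498  -0.2563  0.0752] phi 89.97 tilt 0.0024 gap 0.0231 F [ 0.3   0.1  -1.34]
shift mm [ 0.6 -0.5  0.2] roll -0.0 |d| 1
```

Call:
arm_command --commands '[{"x": 0,"y": 0,"roll": 0,"z": 1,"jaw": 15},{"x": 0,"y": 0,"roll": 0,"z": 2,"jaw": 15},{"x": 0,"y": 0,"roll": 0,"z": 2,"jaw": 15}]'

```text
time_s: 6.25
ee_pos: [0.4977, -0.2561, 0.2295]
eef_rot: [0.707, 0.707, 0.0, 0.002]
ft_force: [-6.2, 4.2, 23.8]
finger_gap: 0.0227
```

The cap touched down (24 N) at TCP z 0.2295, where floor contact was expected. I'll release it and retract straight up.

Call:
arm_command --commands '[{"x": 0,"y": 0,"roll": 0,"z": -0.5,"jaw": 15},{"x": 0,"y": 0,"roll": 0,"z": -0.5,"jaw": 25},{"x": 0,"y": 0,"roll": 0,"z": -0.5,"jaw": 50},{"x": 0,"y": 0,"roll": 0,"z": -0.5,"jaw": 70},{"x": 0,"y": 0,"roll": 0,"z": -0.5,"jaw": 70},{"x": 0,"y": 0,"roll": 0,"z": -20,"jaw": 70},{"x": 0,"y": 0,"roll": 0,"z": -50,"jaw": 70},{"x": 0,"y": 0,"roll": 0,"z": -90,"jaw": 80},{"x": 0,"y": 0,"roll": 0,"z": -120,"jaw": 100},{"x": 0,"y": 0,"roll": 0,"z": -130,"jaw": 100},{"x": 0,"y": 0,"roll": 0,"z": -130,"jaw": 100}]'

```text
time_s: 7.35
ee_pos: [0.4975, -0.2559, 0.3603]
eef_rot: [0.707, 0.707, 0.001, 0.003]
ft_force: [-0.0, -0.5, -0.3]
finger_gap: 0.0856
```

```bash
python3 mv.py .5127 .0072 .2 101; python3 sz.py scene 105 90 120 90 s5
```

```text
t 7.35 grasp [ 0.4982 -0.2565  0.2056] phi 89.98 tilt 0.0061 gap 0.0856 F [-0.05 -0.49 -0.27]
shift mm [263.7  14.3   4.8] roll -11.0 |d| 264
```

View pics/s5.png

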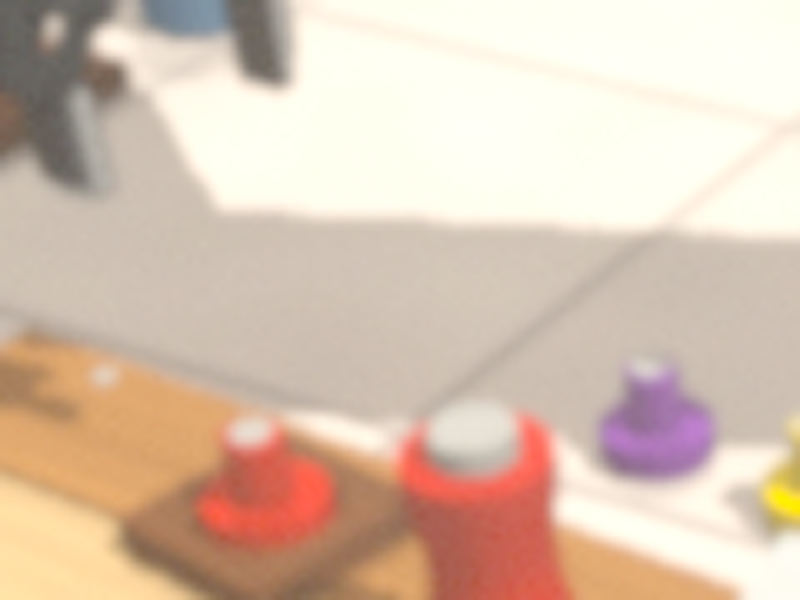

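The cap is seated: about half its skirt shows above the block at (142,162), and the fingers are clear. Next is tin T3 at (0.513, 0.007), with sides turned 10.4°.

Call:
arm_command --commands '[{"x": 50,"y": 3,"roll": -2,"z": -5,"jaw": 100},{"x": 100,"y": 6,"roll": -5,"z": -5,"jaw": 100},{"x": 150,"y": 9,"roll": -8,"z": -5,"jaw": 100},{"x": 200,"y": 12,"roll": -10.4,"z": -5,"jaw": 100},{"x": 240,"y": 14,"roll": -10.4,"z": -5,"jaw": 100},{"x": 263.5,"y": 14.5,"roll": -10.4,"z": -5,"jaw": 100},{"x": 263.5,"y": 14.5,"roll": -10.4,"z": -5,"jaw": 100},{"x": 263.5,"y": 14.5,"roll": -10.4,"z": -5,"jaw": 100}]'

```text
time_s: 8.2
ee_pos: [0.5117, 0.008, 0.362]
eef_rot: [0.64, 0.769, -0.0, 0.001]
ft_force: [0.7, 0.4, 1.2]
finger_gap: 0.0855
```

```bash
python3 mv.py .513 .007 .080 100.4; python3 sz.py scene 130 60 200 150 s6
```

```text
t 8.20 grasp [0.5118 0.0077 0.2073] phi 100.44 tilt 0.0024 gap 0.0855 F [0.7  0.42 1.19]
shift mm [ -0.6   0.9 127.3] roll 0.0 |d| 127
```

View pics/s6.png

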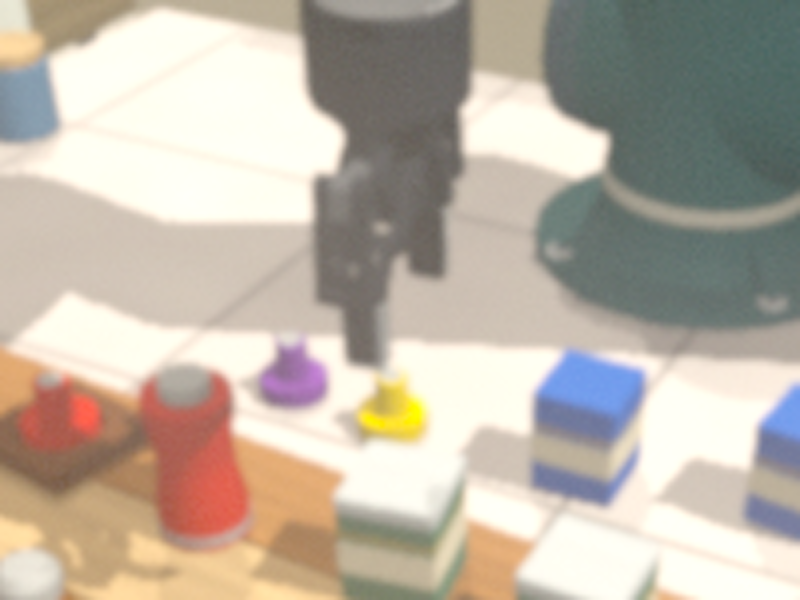

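Call:
arm_command --commands '[{"x": -0.6,"y": 1,"roll": 0,"z": 30,"jaw": 100},{"x": -0.6,"y": 1,"roll": 0,"z": 65,"jaw": 100},{"x": -0.6,"y": 1,"roll": 0,"z": 95,"jaw": 100},{"x": -0.6,"y": 1,"roll": 0,"z": 115,"jaw": 100},{"x": -0.6,"y": 1,"roll": 0,"z": 125,"jaw": 100},{"x": -0.6,"y": 1,"roll": 0,"z": 127,"jaw": 100},{"x": -0.6,"y": 1,"roll": 0,"z": 127,"jaw": 100}]'

```text
time_s: 8.95
ee_pos: [0.5132, 0.0063, 0.2356]
eef_rot: [0.64, 0.768, -0.0, 0.001]
ft_force: [1.3, 0.1, -0.2]
finger_gap: 0.0852
```

Call:
arm_command --commands '[{"x": 0,"y": 0,"roll": 0,"z": 0,"jaw": 80},{"x": 0,"y": 0,"roll": 0,"z": 0,"jaw": 55},{"x": 0,"y": 0,"roll": 0,"z": 0,"jaw": 50},{"x": 0,"y": 0,"roll": 0,"z": 0,"jaw": 50},{"x": 0,"y": 0,"roll": 0,"z": 0,"jaw": 50},{"x": 0,"y": 0,"roll": 0,"z": 0,"jaw": 50}]' --grip_force 50

```text
time_s: 9.55
ee_pos: [0.5137, 0.0062, 0.2367]
eef_rot: [0.64, 0.768, 0.0, 0.002]
ft_force: [0.8, 0.0, 6.7]
finger_gap: 0.0555
```

```bash
python3 mv.py .513 .007 .080 100.4; python3 sz.py scene 130 60 200 150 s7
```

```text
t 9.55 grasp [0.5144 0.0058 0.082 ] phi 100.34 tilt 0.0049 gap 0.0555 F [0.83 0.01 6.71]
shift mm [ 1.4 -1.1  2. ] roll -0.1 |d| 3
```

View pics/s7.png

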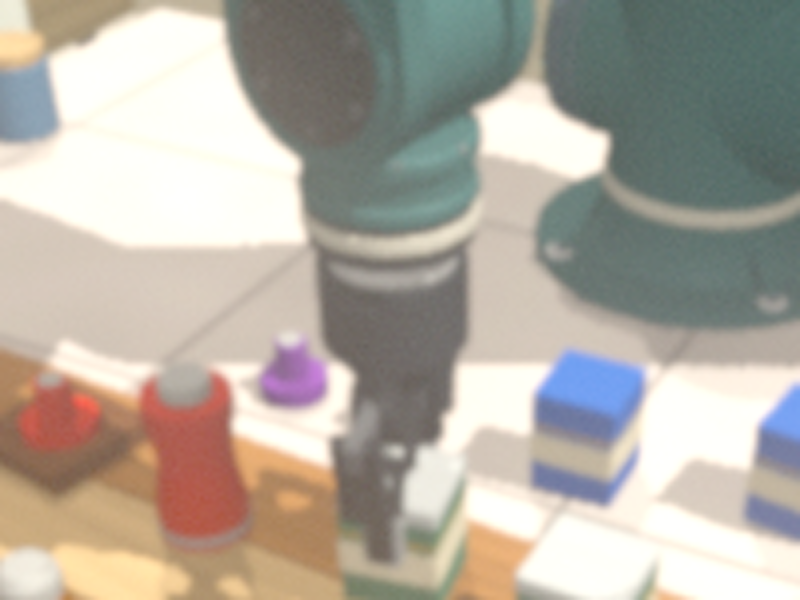

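The tin is held (gap 55.5 mm) with the fingers straddling it. I'll lift it 40 mm and weigh it.

Call:
arm_command --commands '[{"x": 0,"y": 0,"roll": 0,"z": -6,"jaw": 50},{"x": 0,"y": 0,"roll": 0,"z": -16,"jaw": 50},{"x": 0,"y": 0,"roll": 0,"z": -28,"jaw": 50},{"x": 0,"y": 0,"roll": 0,"z": -36,"jaw": 50},{"x": 0,"y": 0,"roll": 0,"z": -40,"jaw": 50},{"x": 0,"y": 0,"roll": 0,"z": -40,"jaw": 50},{"x": 0,"y": 0,"roll": 0,"z": -40,"jaw": 50},{"x": 0,"y": 0,"roll": 0,"z": -40,"jaw": 50},{"x": 0,"y": 0,"roll": 0,"z": -40,"jaw": 50},{"x": 0,"y": 0,"roll": 0,"z": -40,"jaw": 50}]'

```text
time_s: 10.6
ee_pos: [0.5135, 0.0063, 0.2765]
eef_rot: [0.64, 0.768, 0.0, 0.002]
ft_force: [-0.3, -0.6, -5.1]
finger_gap: 0.0556
```

```bash
cat > weigh.py <<'E'
from h import *
F=[];e=[]
for i in range(12):
    get_image('top'); s=ctrl.read_state(); F.append(s['ft_force']); e.append(s['effort'])
print('t',s['time_s'],'F',np.mean(F,0).round(2),np.std(F,0).round(2),'eff',np.mean(e,0).round(2),'gap',s['finger_gap'],'ee',s['ee_pos'])
E
python3 weigh.py; python3 sz.py scene 130 60 200 150 s8
```

```text
t 11.2 F [ 0.31  0.21 -4.84] [0.42 0.53 0.21] eff [-0.000e+00 -6.686e+01  3.566e+01 -6.000e-02 -1.000e-02 -0.000e+00] gap 0.05508410214186819 ee [0.51357936 0.00633109 0.27669911]
```

View pics/s8.png

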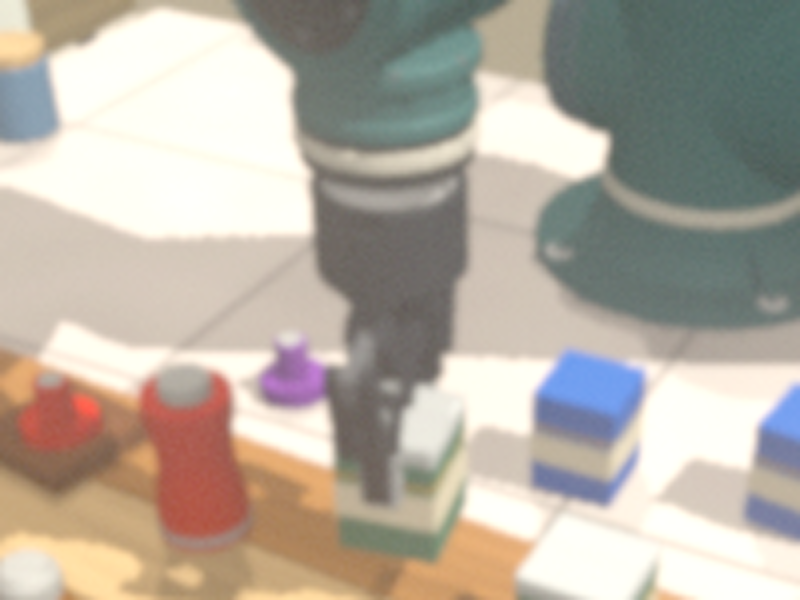

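T3 weighs about 4.84 N (0.49 kg). I'll set it back where it stood.

Call:
arm_command --commands '[{"x": 0,"y": 0,"roll": 0,"z": 8,"jaw": 50},{"x": 0,"y": 0,"roll": 0,"z": 20,"jaw": 50},{"x": 0,"y": 0,"roll": 0,"z": 31,"jaw": 50},{"x": 0,"y": 0,"roll": 0,"z": 37,"jaw": 50},{"x": 0,"y": 0,"roll": 0,"z": 39,"jaw": 50},{"x": 0,"y": 0,"roll": 0,"z": 40,"jaw": 50},{"x": 0,"y": 0,"roll": 0,"z": 40.5,"jaw": 50},{"x": 0,"y": 0,"roll": 0,"z": 40.5,"jaw": 50}]'

```text
time_s: 12.05
ee_pos: [0.5135, 0.0063, 0.2367]
eef_rot: [0.64, 0.768, 0.0, 0.002]
ft_force: [-4.8, 1.2, 4.3]
finger_gap: 0.0554
```

Call:
arm_command --commands '[{"x": 0,"y": 0,"roll": 0,"z": 0,"jaw": 75},{"x": 0,"y": 0,"roll": 0,"z": 0,"jaw": 100},{"x": 0,"y": 0,"roll": 0,"z": 0,"jaw": 100},{"x": 0,"y": 0,"roll": 0,"z": 0,"jaw": 100},{"x": 0,"y": 0,"roll": 0,"z": -20,"jaw": 100},{"x": 0,"y": 0,"roll": 0,"z": -50,"jaw": 100},{"x": 0,"y": 0,"roll": 0,"z": -90,"jaw": 100},{"x": 0,"y": 0,"roll": 0,"z": -115,"jaw": 100},{"x": 0,"y": 0,"roll": 0,"z": -120,"jaw": 100},{"x": 0,"y": 0,"roll": 0,"z": -120,"jaw": 100}]'

```text
time_s: 13.05
ee_pos: [0.5132, 0.0066, 0.357]
eef_rot: [0.64, 0.768, 0.001, 0.003]
ft_force: [0.5, 1.3, 0.2]
finger_gap: 0.0855
```

```bash
python3 mv.py .531 .127 .20 91; python3 sz.py scene 130 60 240 180 s9
```

```text
t 13.05 grasp [0.514  0.0061 0.2024] phi 100.34 tilt 0.0062 gap 0.0855 F [0.48 1.35 0.16]
shift mm [115.9  38.4   2.1] roll 9.3 |d| 122
```

View pics/s9.png

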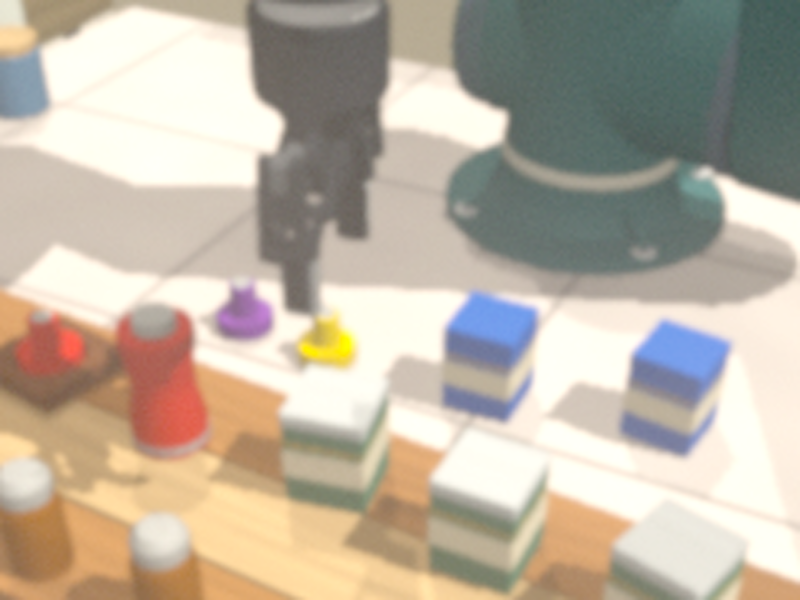

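T3 is back upright at its place, about (230,193). Next is T2.

Call:
arm_command --commands '[{"x": 40,"y": 13,"roll": 3,"z": 0,"jaw": 100},{"x": 80,"y": 26,"roll": 6,"z": 0,"jaw": 100},{"x": 105,"y": 34,"roll": 9.3,"z": 0,"jaw": 100},{"x": 116,"y": 37.5,"roll": 9.3,"z": 0,"jaw": 100},{"x": 116,"y": 37.5,"roll": 9.3,"z": 0,"jaw": 100},{"x": 116,"y": 37.5,"roll": 9.3,"z": 0,"jaw": 100},{"x": 116,"y": 37.5,"roll": 9.3,"z": 0,"jaw": 100}]'

```text
time_s: 13.8
ee_pos: [0.529, 0.1265, 0.3555]
eef_rot: [0.701, 0.713, 0.0, 0.002]
ft_force: [0.0, -0.6, 0.0]
finger_gap: 0.0852
```

```bash
python3 mv.py .532 .127 .081 91
```

```text
t 13.80 grasp [0.5295 0.126  0.2008] phi 91.02 tilt 0.0044 gap 0.0852 F [ 0.02 -0.57  0.05]
shift mm [  1.3   2.2 119.8] roll 0.0 |d| 120
```

Call:
arm_command --commands '[{"x": 1,"y": 2,"roll": 0,"z": 30,"jaw": 100},{"x": 1,"y": 2,"roll": 0,"z": 65,"jaw": 100},{"x": 1,"y": 2,"roll": 0,"z": 95,"jaw": 100},{"x": 1,"y": 2,"roll": 0,"z": 113,"jaw": 100},{"x": 1,"y": 2,"roll": 0,"z": 119,"jaw": 100},{"x": 1,"y": 2,"roll": 0,"z": 119,"jaw": 85},{"x": 1,"y": 2,"roll": 0,"z": 119,"jaw": 65},{"x": 1,"y": 2,"roll": 0,"z": 119,"jaw": 50},{"x": 1,"y": 2,"roll": 0,"z": 119,"jaw": 50},{"x": 1,"y": 2,"roll": 0,"z": 119,"jaw": 50},{"x": 1,"y": 2,"roll": 0,"z": 119,"jaw": 50}]'

```text
time_s: 14.9
ee_pos: [0.5317, 0.127, 0.2379]
eef_rot: [0.701, 0.713, 0.001, 0.003]
ft_force: [-0.6, -1.3, 6.4]
finger_gap: 0.0558
```

```bash
python3 mv.py .532 .127 .081 91
```

```text
t 14.90 grasp [0.5326 0.1265 0.0832] phi 91.02 tilt 0.0064 gap 0.0558 F [-0.57 -1.29  6.37]
shift mm [ 0.6 -0.6  2.2] roll 0.0 |d| 2
```

Call:
arm_command --commands '[{"x": 0,"y": 0,"roll": 0,"z": -6,"jaw": 50},{"x": 0,"y": 0,"roll": 0,"z": -16,"jaw": 50},{"x": 0,"y": 0,"roll": 0,"z": -28,"jaw": 50},{"x": 0,"y": 0,"roll": 0,"z": -36,"jaw": 50},{"x": 0,"y": 0,"roll": 0,"z": -40,"jaw": 50},{"x": 0,"y": 0,"roll": 0,"z": -40,"jaw": 50},{"x": 0,"y": 0,"roll": 0,"z": -40,"jaw": 50},{"x": 0,"y": 0,"roll": 0,"z": -40,"jaw": 50},{"x": 0,"y": 0,"roll": 0,"z": -40,"jaw": 50},{"x": 0,"y": 0,"roll": 0,"z": -40,"jaw": 50}]'

```text
time_s: 15.9
ee_pos: [0.5315, 0.1271, 0.2776]
eef_rot: [0.701, 0.713, 0.0, 0.003]
ft_force: [0.5, -0.2, -1.7]
finger_gap: 0.0557
```

```bash
python3 weigh.py; python3 sz.py scene 150 60 240 180 s10
```

```text
t 16.5 F [ 0.16  0.15 -2.18] [0.44 0.54 0.48] eff [-0.000e+00 -7.072e+01  3.541e+01 -6.000e-02 -2.000e-02 -0.000e+00] gap 0.05551455966253719 ee [0.53152228 0.12713252 0.27784453]
```

View pics/s10.png

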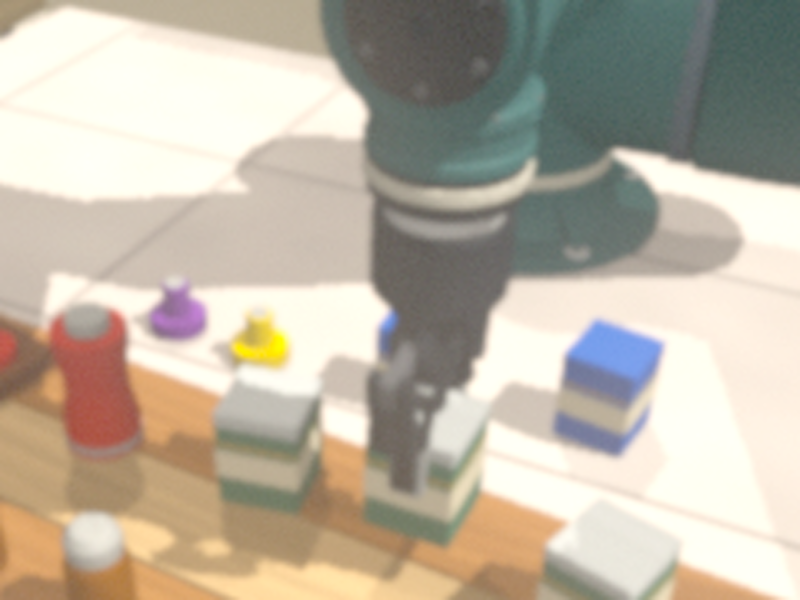

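T2 is lifted clear and weighs about 2.2 N (0.22 kg). I'll set it back down.

Call:
arm_command --commands '[{"x": 0,"y": 0,"roll": 0,"z": 8,"jaw": 50},{"x": 0,"y": 0,"roll": 0,"z": 20,"jaw": 50},{"x": 0,"y": 0,"roll": 0,"z": 31,"jaw": 50},{"x": 0,"y": 0,"roll": 0,"z": 37,"jaw": 50},{"x": 0,"y": 0,"roll": 0,"z": 39,"jaw": 50},{"x": 0,"y": 0,"roll": 0,"z": 40,"jaw": 50},{"x": 0,"y": 0,"roll": 0,"z": 40.5,"jaw": 50},{"x": 0,"y": 0,"roll": 0,"z": 40.5,"jaw": 50}]'

```text
time_s: 17.35
ee_pos: [0.5316, 0.127, 0.2379]
eef_rot: [0.701, 0.713, 0.001, 0.003]
ft_force: [-3.1, -0.1, 2.8]
finger_gap: 0.0557
```

Call:
arm_command --commands '[{"x": 0,"y": 0,"roll": 0,"z": 0,"jaw": 75},{"x": 0,"y": 0,"roll": 0,"z": 0,"jaw": 100},{"x": 0,"y": 0,"roll": 0,"z": 0,"jaw": 100},{"x": 0,"y": 0,"roll": 0,"z": 0,"jaw": 100},{"x": 0,"y": 0,"roll": 0,"z": -20,"jaw": 100},{"x": 0,"y": 0,"roll": 0,"z": -50,"jaw": 100},{"x": 0,"y": 0,"roll": 0,"z": -90,"jaw": 100},{"x": 0,"y": 0,"roll": 0,"z": -115,"jaw": 100},{"x": 0,"y": 0,"roll": 0,"z": -120,"jaw": 100},{"x": 0,"y": 0,"roll": 0,"z": -120,"jaw": 100}]'

```text
time_s: 18.35
ee_pos: [0.531, 0.1274, 0.3582]
eef_rot: [0.701, 0.713, 0.001, 0.004]
ft_force: [0.8, -0.7, -0.9]
finger_gap: 0.0854
```

```bash
python3 mv.py .5435 .2475 .20 75; python3 sz.py scene 150 90 240 180 s11
```

```text
t 18.35 grasp [0.5321 0.1269 0.2035] phi 91.02 tilt 0.0075 gap 0.0854 F [ 0.85 -0.71 -0.86]
shift mm [120.4  13.5   3.2] roll 16.0 |d| 121
```

View pics/s11.png

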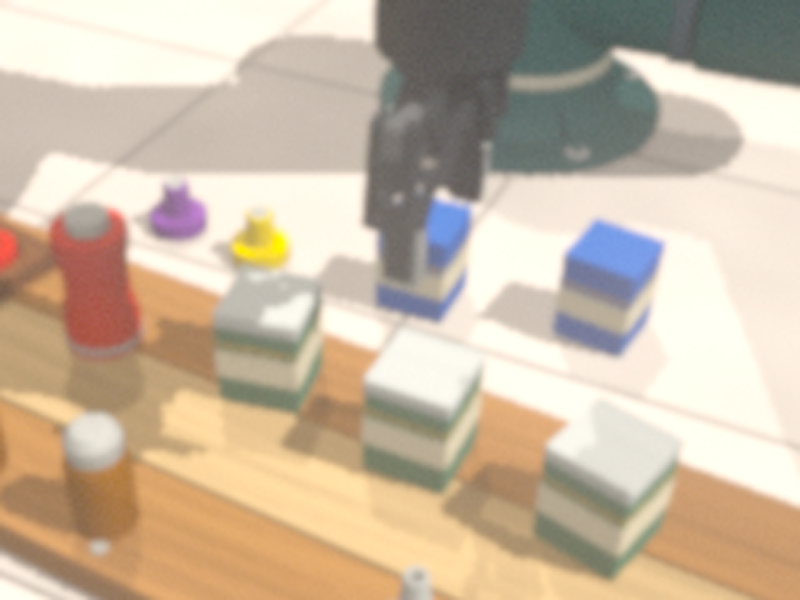

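T2 is back upright at its place, about (277,213). Next is T1 at (0.5435, 0.2475), with sides turned -15°.

Call:
arm_command --commands '[{"x": 40,"y": 4,"roll": 5,"z": 0,"jaw": 100},{"x": 80,"y": 9,"roll": 10,"z": 0,"jaw": 100},{"x": 105,"y": 12,"roll": 16,"z": 0,"jaw": 100},{"x": 120.5,"y": 13.5,"roll": 16,"z": 0,"jaw": 100},{"x": 120.5,"y": 13.5,"roll": 16,"z": 0,"jaw": 100},{"x": 120.5,"y": 13.5,"roll": 16,"z": 0,"jaw": 100},{"x": 120.5,"y": 13.5,"roll": 16,"z": 0,"jaw": 100}]'

```text
time_s: 19.1
ee_pos: [0.5422, 0.2471, 0.3566]
eef_rot: [0.793, 0.609, 0.001, 0.003]
ft_force: [-0.4, 0.3, 0.1]
finger_gap: 0.0854
```

```bash
python3 mv.py .5437 .2475 .082 75; python3 sz.py scene 210 90 240 180 s12
```

```text
t 19.10 grasp [0.5429 0.2465 0.2019] phi 75.05 tilt 0.0059 gap 0.0854 F [-0.41  0.27  0.15]
shift mm [ 1.400e+00 -1.000e-01  1.199e+02] roll 0.0 |d| 120
```

View pics/s12.png

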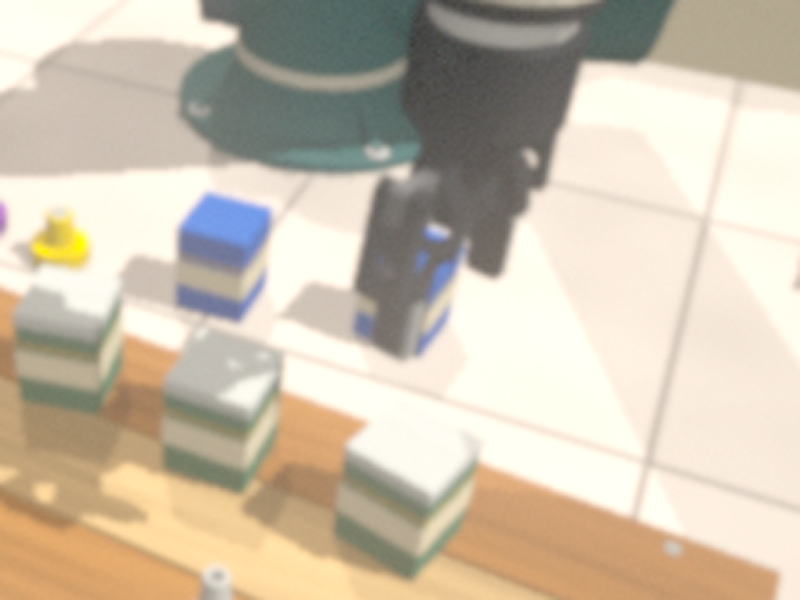

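The open gripper is over T1, whose lid is at about (332,224). I'll descend and grip.

Call:
arm_command --commands '[{"x": 1,"y": 0,"roll": 0,"z": 30,"jaw": 100},{"x": 1,"y": 0,"roll": 0,"z": 65,"jaw": 100},{"x": 1,"y": 0,"roll": 0,"z": 95,"jaw": 100},{"x": 1,"y": 0,"roll": 0,"z": 113,"jaw": 100},{"x": 1,"y": 0,"roll": 0,"z": 119,"jaw": 100},{"x": 1,"y": 0,"roll": 0,"z": 119,"jaw": 85},{"x": 1,"y": 0,"roll": 0,"z": 119,"jaw": 65},{"x": 1,"y": 0,"roll": 0,"z": 119,"jaw": 50},{"x": 1,"y": 0,"roll": 0,"z": 119,"jaw": 50},{"x": 1,"y": 0,"roll": 0,"z": 119,"jaw": 50},{"x": 1,"y": 0,"roll": 0,"z": 119,"jaw": 50}]'

```text
time_s: 20.25
ee_pos: [0.5434, 0.2476, 0.2392]
eef_rot: [0.793, 0.609, 0.002, 0.003]
ft_force: [-0.7, -1.5, 7.0]
finger_gap: 0.0552
```

```bash
python3 mv.py .5437 .2475 .082 75
```

```text
t 20.25 grasp [0.5444 0.247  0.0845] phi 75.02 tilt 0.0077 gap 0.0552 F [-0.7  -1.49  7.02]
shift mm [ 0.3 -0.9  2.4] roll 0.0 |d| 3
```

Call:
arm_command --commands '[{"x": 0,"y": 0,"roll": 0,"z": -6,"jaw": 50},{"x": 0,"y": 0,"roll": 0,"z": -16,"jaw": 50},{"x": 0,"y": 0,"roll": 0,"z": -28,"jaw": 50},{"x": 0,"y": 0,"roll": 0,"z": -36,"jaw": 50},{"x": 0,"y": 0,"roll": 0,"z": -40,"jaw": 50},{"x": 0,"y": 0,"roll": 0,"z": -40,"jaw": 50},{"x": 0,"y": 0,"roll": 0,"z": -40,"jaw": 50},{"x": 0,"y": 0,"roll": 0,"z": -40,"jaw": 50},{"x": 0,"y": 0,"roll": 0,"z": -40,"jaw": 50},{"x": 0,"y": 0,"roll": 0,"z": -40,"jaw": 50}]'

```text
time_s: 21.25
ee_pos: [0.5431, 0.2477, 0.2789]
eef_rot: [0.793, 0.609, 0.001, 0.003]
ft_force: [-0.0, -0.5, -2.3]
finger_gap: 0.0555
```

```bash
python3 weigh.py; python3 sz.py scene 210 90 240 180 s13
```

```text
t 21.85 F [ 0.03  0.07 -2.3 ] [0.55 0.3  0.51] eff [-0.000e+00 -7.878e+01  3.643e+01 -7.000e-02 -2.000e-02 -0.000e+00] gap 0.05570112780911157 ee [0.54310981 0.24774351 0.27917601]
```

View pics/s13.png

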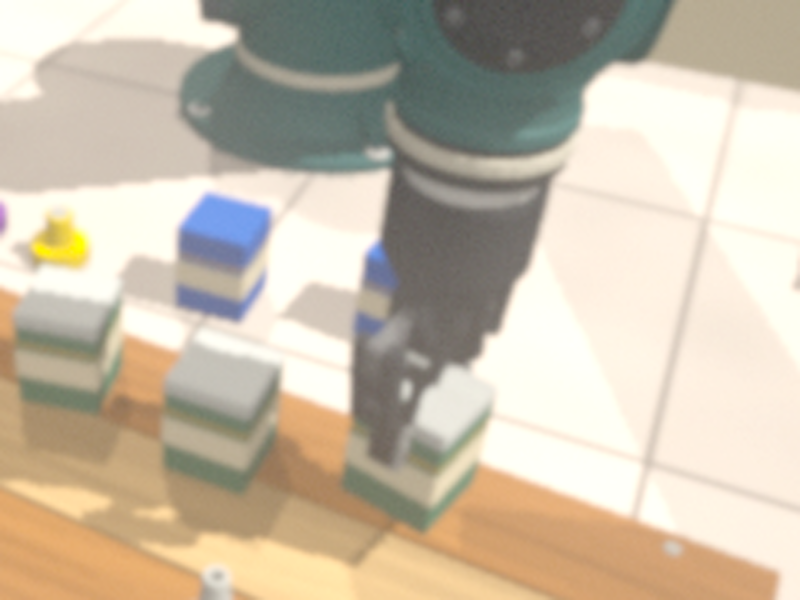

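T1 is lifted and weighs about 2.3 N (0.23 kg), so T3 at 4.84 N is clearly the heaviest. I'll set T1 back and return to T3.

Call:
arm_command --commands '[{"x": 0,"y": 0,"roll": 0,"z": 8,"jaw": 50},{"x": 0,"y": 0,"roll": 0,"z": 20,"jaw": 50},{"x": 0,"y": 0,"roll": 0,"z": 31,"jaw": 50},{"x": 0,"y": 0,"roll": 0,"z": 37,"jaw": 50},{"x": 0,"y": 0,"roll": 0,"z": 39,"jaw": 50},{"x": 0,"y": 0,"roll": 0,"z": 40,"jaw": 50},{"x": 0,"y": 0,"roll": 0,"z": 40.5,"jaw": 50},{"x": 0,"y": 0,"roll": 0,"z": 40.5,"jaw": 50}]'

```text
time_s: 22.7
ee_pos: [0.5431, 0.2476, 0.2392]
eef_rot: [0.793, 0.609, 0.002, 0.003]
ft_force: [-4.6, -1.5, 5.4]
finger_gap: 0.0552
```

Call:
arm_command --commands '[{"x": 0,"y": 0,"roll": 0,"z": 0,"jaw": 75},{"x": 0,"y": 0,"roll": 0,"z": 0,"jaw": 100},{"x": 0,"y": 0,"roll": 0,"z": 0,"jaw": 100},{"x": 0,"y": 0,"roll": 0,"z": 0,"jaw": 100},{"x": 0,"y": 0,"roll": 0,"z": -20,"jaw": 100},{"x": 0,"y": 0,"roll": 0,"z": -50,"jaw": 100},{"x": 0,"y": 0,"roll": 0,"z": -90,"jaw": 100},{"x": 0,"y": 0,"roll": 0,"z": -115,"jaw": 100},{"x": 0,"y": 0,"roll": 0,"z": -120,"jaw": 100},{"x": 0,"y": 0,"roll": 0,"z": -120,"jaw": 100}]'

```text
time_s: 23.7
ee_pos: [0.5425, 0.248, 0.3595]
eef_rot: [0.793, 0.609, 0.002, 0.004]
ft_force: [1.1, -0.7, -0.6]
finger_gap: 0.0853
```

```bash
python3 mv.py .5144 .0059 .205 100.3; python3 sz.py scene 130 90 280 210 s14
```

```text
t 23.70 grasp [0.5437 0.2476 0.2048] phi 75.02 tilt 0.0086 gap 0.0853 F [ 1.14 -0.74 -0.64]
shift mm [-241.    34.1    0.3] roll -25.3 |d| 243
```

View pics/s14.png

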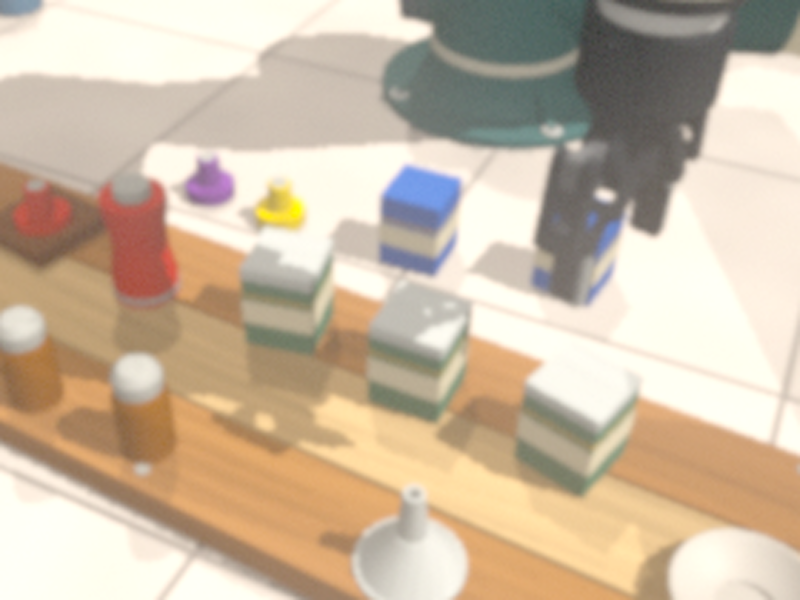

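All three tins stand upright, the cap is in its rest, and the shakers, funnel and dish are undisturbed. I'm going back to T3.

Call:
arm_command --commands '[{"x": -45,"y": 6,"roll": -5,"z": 0,"jaw": 100},{"x": -90,"y": 13,"roll": -12,"z": 0,"jaw": 100},{"x": -135,"y": 19,"roll": -20,"z": 0,"jaw": 100},{"x": -180,"y": 26,"roll": -25.3,"z": 0,"jaw": 100},{"x": -220,"y": 31,"roll": -25.3,"z": 0,"jaw": 100},{"x": -241,"y": 34,"roll": -25.3,"z": 0,"jaw": 100},{"x": -241,"y": 34,"roll": -25.3,"z": 0,"jaw": 100},{"x": -241,"y": 34,"roll": -25.3,"z": 0,"jaw": 100},{"x": -241,"y": 34,"roll": -25.3,"z": 0,"jaw": 100}]'

```text
time_s: 24.65
ee_pos: [0.5128, 0.0071, 0.3584]
eef_rot: [0.64, 0.768, 0.0, 0.003]
ft_force: [0.3, -0.4, 0.2]
finger_gap: 0.0857
```

```bash
python3 mv.py .5144 .0059 .081 100.3
```

```text
t 24.65 grasp [0.5136 0.0066 0.2037] phi 100.36 tilt 0.0062 gap 0.0857 F [ 0.35 -0.4   0.2 ]
shift mm [-3.000e-01  1.000e-01  1.227e+02] roll 0.1 |d| 123
```

Call:
arm_command --commands '[{"x": 0,"y": 0,"roll": 0,"z": 30,"jaw": 100},{"x": 0,"y": 0,"roll": 0,"z": 65,"jaw": 100},{"x": 0,"y": 0,"roll": 0,"z": 95,"jaw": 100},{"x": 0,"y": 0,"roll": 0,"z": 115,"jaw": 100},{"x": 0,"y": 0,"roll": 0,"z": 122,"jaw": 100},{"x": 0,"y": 0,"roll": 0,"z": 122,"jaw": 85},{"x": 0,"y": 0,"roll": 0,"z": 122,"jaw": 65},{"x": 0,"y": 0,"roll": 0,"z": 122,"jaw": 50},{"x": 0,"y": 0,"roll": 0,"z": 122,"jaw": 50},{"x": 0,"y": 0,"roll": 0,"z": 122,"jaw": 50},{"x": 0,"y": 0,"roll": 0,"z": 122,"jaw": 50}]'

```text
time_s: 25.75
ee_pos: [0.5138, 0.0068, 0.2376]
eef_rot: [0.64, 0.768, 0.001, 0.004]
ft_force: [-1.4, 2.4, 7.3]
finger_gap: 0.0557
```

Call:
arm_command --commands '[{"x": 0,"y": 0,"roll": 0,"z": -6,"jaw": 50},{"x": 0,"y": 0,"roll": 0,"z": -18,"jaw": 50},{"x": 0,"y": 0,"roll": 0,"z": -38,"jaw": 50},{"x": 0,"y": 0,"roll": 0,"z": -60,"jaw": 50},{"x": 0,"y": 0,"roll": 0,"z": -82,"jaw": 50},{"x": 0,"y": 0,"roll": 0,"z": -102,"jaw": 50},{"x": 0,"y": 0,"roll": 0,"z": -116,"jaw": 50},{"x": 0,"y": 0,"roll": 0,"z": -120,"jaw": 50},{"x": 0,"y": 0,"roll": 0,"z": -120,"jaw": 50},{"x": 0,"y": 0,"roll": 0,"z": -120,"jaw": 50},{"x": 0,"y": 0,"roll": 0,"z": -120,"jaw": 50},{"x": 0,"y": 0,"roll": 0,"z": -120,"jaw": 50}]'

```text
time_s: 26.95
ee_pos: [0.5128, 0.0071, 0.357]
eef_rot: [0.64, 0.768, 0.001, 0.003]
ft_force: [0.3, -0.8, -6.2]
finger_gap: 0.0552
```

```bash
python3 weigh.py; python3 sz.py scene 110 60 300 225 s15; python3 -c "
from h import *
snap('top','t15')"
```

```text
t 27.55 F [-0.19  0.33 -5.16] [0.56 0.35 0.55] eff [-0.000e+00 -6.471e+01  3.908e+01 -1.000e-01 -1.000e-02  0.000e+00] gap 0.05580086140909152 ee [0.51290556 0.00712109 0.35755741]
```

View pics/s15.png

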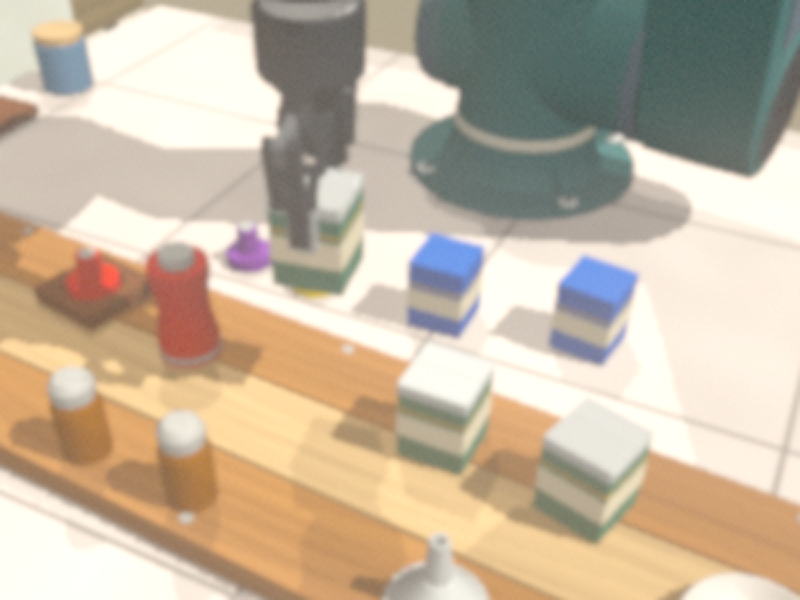

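View pics/t15.png

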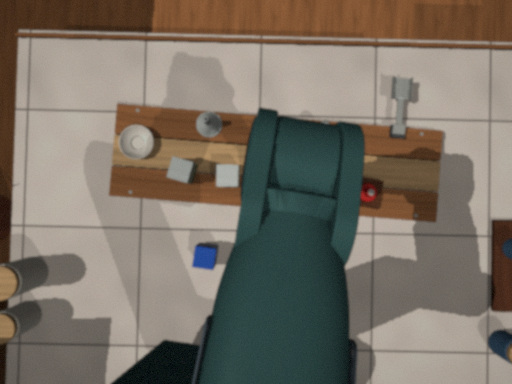

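The tin hangs level, with its bottom about 45 mm above the other lids (FK). I'll check the cap's seat numerically before handing in.

```bash
python3 sz.py scene 125 145 40 30 s16; python3 sz.py top 350 175 40 30 t16; python3 -c "
from h import *
print(proj('scene',[.498,-.256,.08]),proj('top',[.498,-.256,.08]))
s=ctrl.read_state();print(s['time_s'],abs(s['qvel']).max())"
```

```text
(np.float64(141.3909767077464), np.float64(154.50819690763046)) (np.float64(370.96888062170467), np.float64(191.40385725298097))
27.75 0.001124919317082632
```

View pics/s16.png

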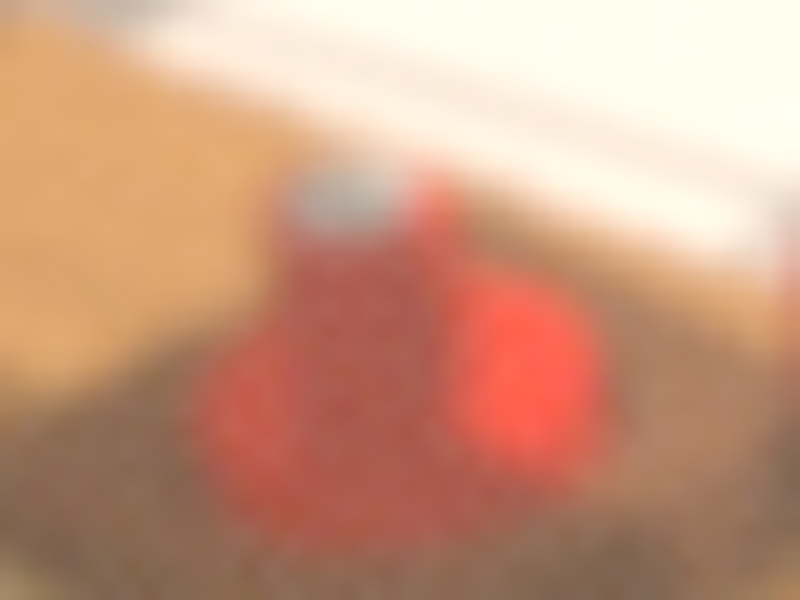

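View pics/t16.png

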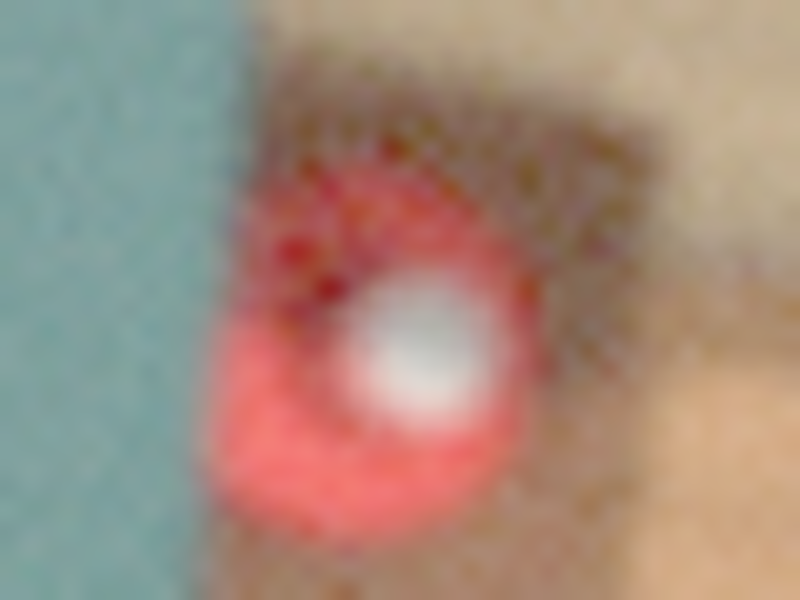

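The knob top is seen at scene (142.3,154.3) and top (370.6,191.8). The predictions for a cap seated on the pocket floor are (141.4,154.5) and (371.0,191.4), so they agree within 1 px. I'm handing in.

```bash
python3 -c "
from h import *
order.job_done()
s=ctrl.read_state();print(s['time_s'],s['finger_gap'],s['ft_force'],s['ee_pos'])"
```

```text
the job is handed in; nothing more can be done
the job is handed in; nothing more can be done
```

The job is handed in at about 28 s of the 72 s allowed. The red cap is parked in the cap rest, and the gripper is holding the heaviest tin.

- **Cap:** I lifted it off the grinder by its knob and lowered it into the pocket until it touched the floor (24 N, at the expected height). Then I let go. At the end the knob top was within 1 px of the seated prediction in both cameras.
- **Tins:** I lifted each tin 40 mm and weighed it. The tin next to the grinder read about 4.8 N, the middle one 2.2 N and the one next to the dish 2.3 N. Each was set back upright where it stood. I then picked up the tin next to the grinder again; it read about 5.2 N, higher than the first reading but within the sensor noise of about 0.5 N.
- **Last checks:** The held tin was level and still, with its bottom about 0.15 m above the work surface, some 45 mm over the other lids. That height comes from the arm's own position readings, not the cameras. The grinder, the two lighter tins, the shakers, funnel and dish looked undisturbed in the last pictures.
- **Disagreements:** One move call was refused because its rows lacked some keys, so nothing moved and I sent it again. The scene camera read about 1 px (2 mm) off the top camera throughout. The state read after handing in returned only the handed-in message, so I have no reading from the final second.

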